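# Put the charged packs away in the battery box

## Task

Swing the battery box's sprung lid right back until it stays open by itself, then draw every battery pack out through the front of the charging dock and put them all away, with the pack standing loose on the mat if there is one: each upright, flat on the floor of the box, in a cell of its own. When all are in, ease the lid down until it is fully shut; never let it slam, and leave the glue, the paint jar and the plywood tower where they are.

Things in the scene. Friction and masses are not known exactly. Their poses are not given: they have to be found in the camera images.
- dock: Charging dock, fixed, dark grey, 112 deep x 206 wide x 98 mm high. Origin: middle of its front face at bench level; -x points out of the bays, y along the row, z up. Three bays, centres at y = -64, 0, 64 mm, each 50 wide, 77 deep, 84 mm high under a solid roof, open only in front, without a floor: packs stand and slide on the bench, held by friction alone. Some bays are empty
- safe: Battery box, fixed, grey steel with red lid. Origin: centre of its underside on the bench; x along it, y across to the hinge side. 280 x 146 mm outside, walls 4 mm thick, 100 mm high; inner floor 6 mm over the bench. Orange dividers (6 mm thick, tops 30 mm over the bench) make four cells, 62 mm (x) by 138 mm (y), centres at x = -102, -34, 34, 102 mm: a pack goes in lengthwise along y
- lid (a joint): Hinge angle of the box's red lid (6 mm thick, 146 mm from hinge to free edge, 0.35 kg): 0 shut, growing as it opens, 1.95 leaned back at its stop, past upright (1.57). A weak spring and its weight pull it shut with about 0.3 N m, so let go part way it slams; leaned right back (above 1.8) it stays open by itself
- lid_hinge (a point): Point on the lid's hinge axis, half-way along it, on the box's +y side, 104 mm over the bench. The axis runs along the box's x
- lid_bar (a point): Middle of the lid's steel handle bar: round, 10 mm thick, 120 mm long, parallel to the hinge, 46 mm beyond the lid's free edge, 192 mm from the hinge axis, held at its ends by two 10 mm arms. When shut it is level with the hinge, on the box's -y side; it swings with the lid and may turn between the fingers
- pack1_mid (a point): Centre (half-way up, 38 mm over the underside) of battery pack 1, absent in some starts: blue block 120 mm long (x), 44 wide (y), 44 high, with a white grip rib along the whole top, 12 thick (y), 32 high, so 76 mm high in all; about 0.35 kg. z up; in the dock x points into the bay like the dock's and some 45 mm of its front (-x) end sticks out
- pack2_mid (a point): Centre (half-way up, 38 mm over the underside) of battery pack 2, absent in some starts: blue block 120 mm long (x), 44 wide (y), 44 high, with a white grip rib along the whole top, 12 thick (y), 32 high, so 76 mm high in all; about 0.35 kg. z up; in the dock x points into the bay like the dock's and some 45 mm of its front (-x) end sticks out
- pack3_mid (a point): Centre (half-way up, 38 mm over the underside) of battery pack 3, absent in some starts: blue block 120 mm long (x), 44 wide (y), 44 high, with a white grip rib along the whole top, 12 thick (y), 32 high, so 76 mm high in all; about 0.35 kg. z up; in the dock x points into the bay like the dock's and some 45 mm of its front (-x) end sticks out
- pack4_mid (a point): Centre (half-way up, 38 mm over the underside) of battery pack 4, absent in some starts: blue block 120 mm long (x), 44 wide (y), 44 high, with a white grip rib along the whole top, 12 thick (y), 32 high, so 76 mm high in all; about 0.35 kg. z up; it stands loose on the mat beside the dock, x roughly away from the robot
- glue: White glue bottle, 52 mm across and 150 mm high, origin at the centre of its underside; not part of the job
- paint: Green paint jar, 52 mm across and 60 mm high, origin at the centre of its underside; not part of the job
- tower: Half-built plywood model tower on a 90 x 90 mm base, 83 mm high, origin at the centre of its underside; not part of the job
Things that resemble listed ones, but are neither listed nor needed, are in the scene too. Leave any green or purple look-alike of the part that bears pack4_mid alone.

How it is judged:
By the outcome, as a careful person would: the job done as asked, in the order asked, and still so for the second after the job is handed in, with the robot touching nothing.
Of pack1, pack2, pack3, pack4 only 2 to 4 are there at a start; the rules pass over those that are not, and their reading is None.
At some moment in a run one of pack1, pack2, pack3, pack4 may be knocked a few centimetres aside while the robot is not near it.
It also fails if it takes over 210 s, if anything falls off the work surface, if the arm or the gripper's body presses on something with over 40 N, if the wrist force passes 120 N, or if a joint passes its speed limit or range.

## Robot

A 7-joint arm with a two-finger parallel gripper is mounted at the origin on the work surface. World frame = base frame: x ahead of the robot, y to its left, z up, the work surface at z = 0. Lengths are in m, angles in degrees, forces in N, time in s.
With the tool pointing down it reaches from about 0.35 to 0.9 m from the base axis. Payload 7.2 kg.
Tool frame: the origin (TCP) lies midway between the tips of the shut fingers; the grasp point (between the pads) lies 19 mm behind it; z points along the fingers, y is the direction in which the jaws open and shut (so a half turn about z gives the same grasp; the last joint's range is limited). The gripper opens to 85 mm and grips with 20 to 120 N. Pads are 22 mm wide; open, the fingers measure 114 mm over their backs; the gripper's body (76 mm by 85 mm) begins 54 mm behind the grasp point. The pads swing forward as they close: fully open they stand 13 mm farther back than shut.
Start: joints at [-71.001, 23.554, -0.728, 91.456, 0.321, 64.991, -4.71], TCP at [0.243, 0.576, 0.204] pointing down, gripper open.
Joint ranges: [-169.25, 169.25], [-16.82, 113.86], [-84.01, 82.57], [7.8, 145.47], [-59.2, 239.2], [7.22, 106.19], [-163.78, 163.78]. Speed limits (degrees/s): [136.94, 136.94, 172.46, 172.46, 180, 180, 180].

## Interface

Orientations are given as [roll, pitch, yaw] about the fixed x, y, z axes, in that order (R = Rz(yaw) Ry(pitch) Rx(roll)).
In Python, from rig import telemetry, imaging, order gives the robot as it stands.
- The arm moves only by the tool apply_moves, never from a script. Its arguments are lists of equal length, an entry for each row: "dp": the shift along the tool's x, y, z in m, a list of three; "rotation": the turn, a rotation vector about the tool's x, y, z in rad, a list of three; "jaw": the opening, from 0 (shut) to 1 (fully open). In form: {"dp": [[x, y, z], ...], "rotation": [[ax, ay, az], ...], "jaw": [jaw, ...]}. A call has 1 to 12 rows; each row is the pose to reach, as a shift and turn from the pose commanded when the call began, along the tool's axes at that moment; what a row does not reach only later rows make up. A row lasts 1/8 s, in which the tool goes at most 62.5 mm and 10.7 degrees, less where a joint would pass 70% of its speed; a pose out of reach is approached as far as the arm can. A call with a gripper value outside its range is refused whole. The fingers move at their own pace and stop on an object; "grip_force" is the grip in N (left out, the last holds). Time passes only in rows, so rows that repeat a pose let the fingers close. It gives the time, the measured TCP pose, the force and the opening at its end, in the units of the state.
- telemetry.observe(): the state, without advancing time (a new reading comes with each control period).
- imaging.camera(name): name is "scene" or "top" or "wrist"; returns a dict with "color" (420x560x3 uint8, red, green, blue), "mtx" (3x3 intrinsics, pixels), "T" (4x4, takes a point from camera to world coordinates). Camera axes: x right, y down, z forward; pixel columns grow to the right and rows downward; lengths in m; the calibration is good to about 2 mm. The wrist camera is an equidistant fisheye: a pixel r from the principal point sees the ray r / f radians off the axis. A picture is of the moment at which its call begins. There is no depth.
- order.close_job(): hands the job in, once; it reports no verdict.
The state is a dict: "t": time; "joint_pos": joint angles; "qvel": joint speeds; "tau": joint torques, N m; "ee_pos": TCP position; "orientation": TCP orientation; "ft_force": force on the tool from outside, world axes, zero at the start; "ft_torque": the same for the moment, N m; "gripper_width": opening from 0.0 (shut) to 1.0 (fully open).
Only numpy, scipy, OpenCV 4.12 (cv2) and the standard library are available. Lean on these libraries where they do the work, as an engineer would, in place of code of your own. Each camera call takes 0.05 s, during which the arm holds its last target.

## Working session

There is one attempt and no reset: what is moved stays moved. The work goes in short steps, Python scripts to look and compute and a tool call to move; the robot and the scene stay as the last step left them, time stands still between calls to the robot, and variables do not carry over. Pictures are saved under pics/ and viewed, and the job is handed in when it is done.

Besides the shell and the picture viewer there is one more tool, called after "Emit:" as a command line: name --argument value ..., lists and objects as JSON in quotes. apply_moves: Moves the arm, as the interface text tells. Its arguments: {"type":"object","properties":{"dp":{"type":"array","items":{"type":"array","items":{"type":"number"}}},"rotation":{"type":"array","items":{"type":"array","items":{"type":"number"}}},"jaw":{"type":"array","items":{"type":"number"}},"grip_force":{"type":"number"}},"required":["dp","rotation","jaw"]}

```bash
ls; mkdir -p pics; cat > h.py <<'E'
import numpy as np, cv2
from rig import telemetry, imaging, order
from scipy.spatial.transform import Rotation as R
def snap(name,f,crop=None,scale=1):
    c=imaging.camera(name); im=c["color"][:,:,::-1].copy()
    np.savez('last_%s.npz'%name,color=c["color"],mtx=c["mtx"],T=c["T"])
    o=im
    if crop: o=o[crop[1]:crop[3],crop[0]:crop[2]]
    if scale!=1:o=cv2.resize(o,None,fx=scale,fy=scale,interpolation=cv2.INTER_CUBIC)
    cv2.imwrite('pics/'+f,o); return c
def load(name): return dict(np.load('last_%s.npz'%name))
def ray(c,u,v,fish=False):
    K=c["mtx"];x=(u-K[0,2])/K[0,0];y=(v-K[1,2])/K[1,1]
    if fish:
        r=np.hypot(x,y);d=np.array([x/r*np.sin(r),y/r*np.sin(r),np.cos(r)]) if r>0 else np.array([0,0,1.])
    else: d=np.array([x,y,1.])
    return c["T"][:3,3],c["T"][:3,:3]@d
def onz(c,u,v,z,fish=False):
    o,d=ray(c,u,v,fish);return o+d*(z-o[2])/d[2]
def proj(c,p,fish=False):
    q=np.linalg.inv(c["T"])@np.append(p,1);K=c["mtx"]
    x,y=q[0]/q[2],q[1]/q[2]
    if fish:
        r=np.hypot(q[0],q[1]);t=np.arctan2(r,q[2]);x,y=q[0]/r*t,q[1]/r*t
    return np.array([K[0,0]*x+K[0,2],K[1,1]*y+K[1,2]])
def st():
    s=telemetry.observe();print({k:np.round(v,3).tolist() for k,v in s.items() if k in('t','joint_pos','ee_pos','orientation','ft_force','gripper_width')});return s
E
python3 - <<'E'
from h import *
st()
for n in("scene","top","wrist"):
    c=snap(n,n+'0.png');print(n,c["mtx"].round(1).tolist(),c["T"].round(3).tolist())
E
```

```text
pics
{'t': 0.0, 'joint_pos': [-71.0, 23.602, -0.728, 91.506, 0.322, 64.99, -4.71], 'ee_pos': [0.243, 0.575, 0.203], 'orientation': [-179.906, 0.008, 157.094], 'ft_force': [-0.362, 0.11, -1.162], 'gripper_width': 1.001}
scene [[455.6, 0.0, 283.5], [0.0, 455.6, 213.1], [0.0, 0.0, 1.0]] [[-0.739, 0.418, -0.528, 1.002], [0.674, 0.473, -0.568, 0.507], [0.012, -0.776, -0.631, 0.694], [0.0, 0.0, 0.0, 1.0]]
top [[479.9, 0.0, 284.1], [0.0, 479.9, 213.4], [0.0, 0.0, 1.0]] [[-0.027, -0.989, 0.148, 0.379], [-1.0, 0.027, -0.005, -0.016], [0.001, -0.148, -0.989, 1.088], [0.0, 0.0, 0.0, 1.0]]
wrist [[325.2, 0.0, 281.7], [0.0, 325.2, 213.8], [0.0, 0.0, 1.0]] [[0.39, 0.885, 0.255, 0.178], [0.921, -0.374, -0.109, 0.603], [-0.002, 0.277, -0.961, 0.373], [0.0, 0.0, 0.0, 1.0]]
```

View pics/scene0.png

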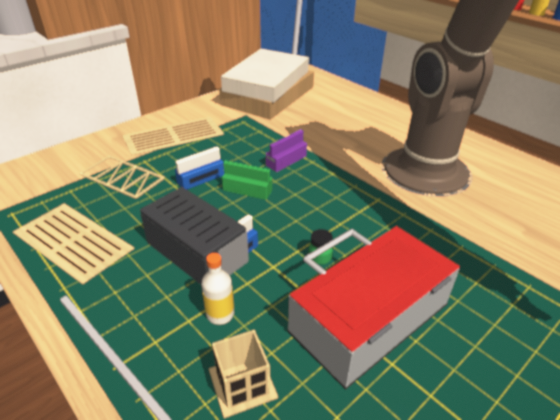

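View pics/top0.png

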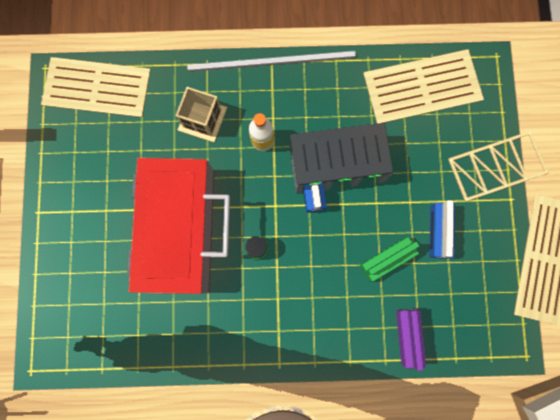

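View pics/wrist0.png

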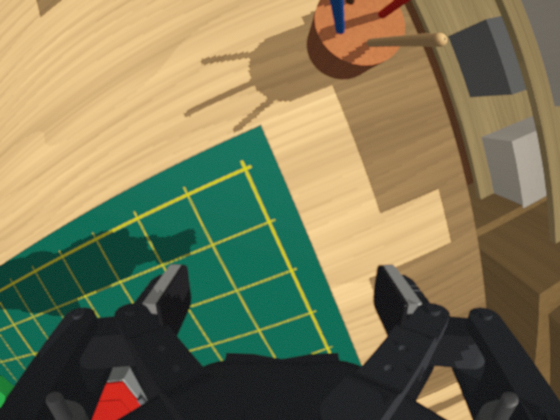

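```bash
python3 - <<'E'
from h import *
c=load("top")["color"][:,:,::-1];cv2.imwrite('pics/t1.png',cv2.resize(c[110:310,120:480],(800,444),interpolation=cv2.INTER_CUBIC))
c=load("scene")["color"][:,:,::-1];cv2.imwrite('pics/s1.png',cv2.resize(c[120:380,120:470],(800,594),interpolation=cv2.INTER_CUBIC))
E
```

```text
(no output)
```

View pics/t1.png

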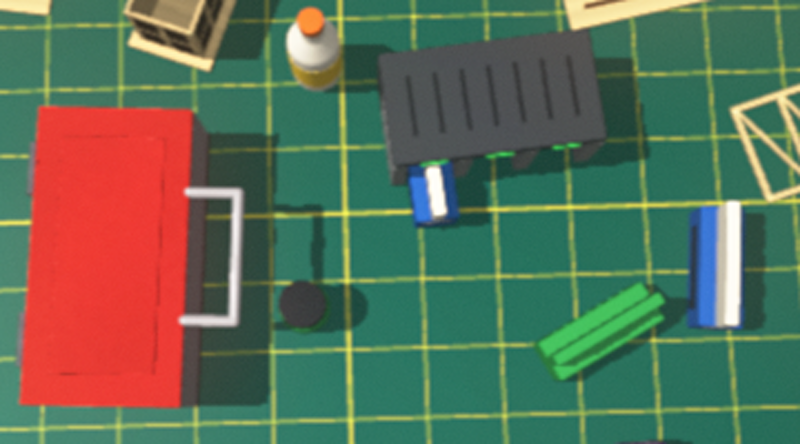

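View pics/s1.png

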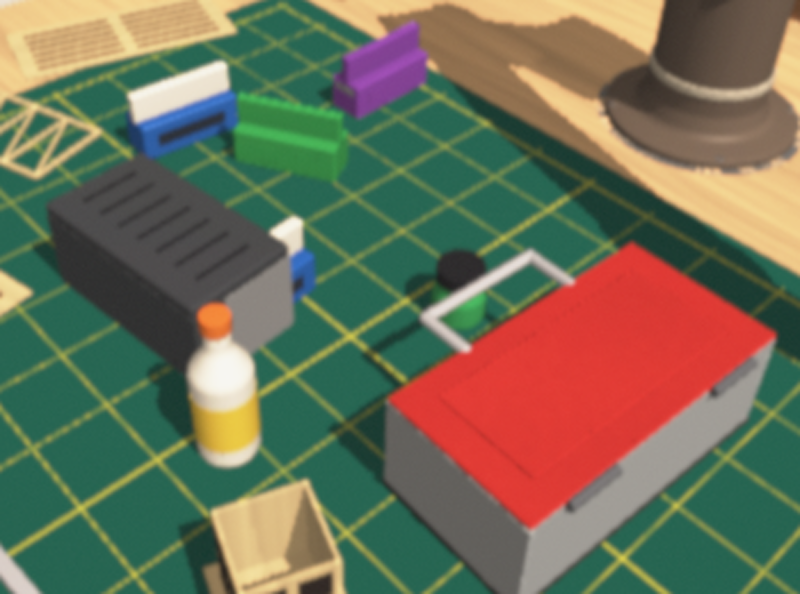

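```bash
cat >> h.py <<'E'
def rect(c,mask,z,fish=False):
    cs,_=cv2.findContours(mask.astype(np.uint8),cv2.RETR_EXTERNAL,cv2.CHAIN_APPROX_NONE)
    k=max(cs,key=cv2.contourArea)[:,0,:]
    P=np.array([onz(c,u,v,z,fish)[:2] for u,v in k])
    r=cv2.minAreaRect((P*1000).astype(np.float32)); return r,cv2.boxPoints(r)
E
python3 - <<'E'
from h import *
c=load("top");im=c["color"].astype(int);r,g,b=im[...,0],im[...,1],im[...,2]
hsv=cv2.cvtColor(c["color"],cv2.COLOR_RGB2HSV)
m=(r>150)&(g<90)&(b<90)
print('lid',rect(c,m,.107))
# loose pack: white rib
W=(r>170)&(g>170)&(b>160)
m=W.copy();m[:,:425]=0;m[:,460:]=0;m[:195]=0;m[265:]=0
print('p4 rib',rect(c,m,.076))
m=W.copy();m[:,:300]=0;m[:,330:]=0;m[:180]=0;m[215:]=0
print('dock rib',rect(c,m,.076))
B=(b>110)&(r<90)&(b>g+25)
m=B.copy();m[:,:425]=0
print('p4 blue',rect(c,m,.044))
m=B.copy();m[:,:300]=0;m[:,335:]=0
print('dock blue',rect(c,m,.044))
for (u,v) in [(228,197),(226,255)]: print('bar',onz(c,u,v,.104))
for n,(u,v) in dict(fl=(296,191),fr=(391,177),bl=(291,134.5),br=(385,125)).items(): print('dock',n,onz(c,u,v,.098))
print('paint',onz(c,256,247,.06),'glue',onz(c,260,119,.15))
E
```

```text
lid (((510.85101318359375, 218.978515625), (146.92486572265625, 279.3255615234375), 87.53595733642578), array([[368.15906, 151.58844],
       [647.2263 , 139.57956],
       [653.54297, 286.3686 ],
       [374.4757 , 298.37747]], dtype=float32))
p4 rib (((490.5037536621094, -366.9545593261719), (19.230758666992188, 120.64045715332031), 85.47066497802734), array([[ 429.61258, -371.77646],
       [ 549.8763 , -381.30338],
       [ 551.3949 , -362.13266],
       [ 431.13123, -352.60574]], dtype=float32))
dock rib (((567.8414306640625, -89.93856811523438), (47.017337799072266, 13.390268325805664), 5.828577995300293), array([[543.77435, -85.66541],
       [545.1342 , -98.98646],
       [591.9085 , -94.21172],
       [590.54865, -80.89068]], dtype=float32))
p4 blue (((491.0140380859375, -351.25372314453125), (25.678367614746094, 119.50067901611328), 84.57711791992188), array([[ 430.31775, -358.38867],
       [ 549.28357, -369.6822 ],
       [ 551.7103 , -344.11877],
       [ 432.7445 , -332.82526]], dtype=float32))
dock blue (((569.9462280273438, -75.73867797851562), (57.337135314941406, 17.783723831176758), 5.558650016784668), array([[540.55115 , -69.665596],
       [542.2738  , -87.3657  ],
       [599.3413  , -81.81176 ],
       [597.61865 , -64.11166 ]], dtype=float32))
bar [0.56440892 0.09512927 0.104     ]
bar [0.44383593 0.10043153 0.104     ]
dock fl [ 0.57446849 -0.04713903  0.098     ]
dock fr [ 0.59909792 -0.24853114  0.098     ]
dock bl [ 0.69776844 -0.04025991  0.098     ]
dock br [ 0.7134332  -0.24253585  0.098     ]
paint [0.46208331 0.04118664 0.06      ] glue [0.71547587 0.02316674 0.15      ]
```

```bash
cat >> h.py <<'E'
def plan(p,yaw,base=None):
    s=telemetry.observe();Rc=R.from_euler('xyz',s["orientation"],degrees=True)
    Rt=R.from_euler('xyz',[180,0,yaw],degrees=True)
    d=Rc.inv().apply(np.array(p)-s["ee_pos"]);w=(Rc.inv()*Rt).as_rotvec()
    print('dp',d.round(4).tolist(),'rot',w.round(4).tolist(),'deg',np.degrees(np.linalg.norm(w)).round(1),'| ee',np.round(s["ee_pos"],4).tolist(),np.round(s["orientation"],2).tolist(),'q',np.round(s["joint_pos"],0).tolist())
E
python3 - <<'E'
from h import *
plan([.505,.099,.22],177.5)
plan([.505,.099,.22],-2.5)
E
```

```text
dp [-0.4266, -0.3369, -0.0162] rot [-0.0013, -0.0001, -0.3561] deg 20.4 | ee [0.2431, 0.5753, 0.2033] [-179.93, 0.0, 157.1] q [-71.0, 24.0, -1.0, 91.0, 0.0, 65.0, -5.0]
dp [-0.4266, -0.3369, -0.0162] rot [-0.0002, 0.0018, 2.7855] deg 159.6 | ee [0.2431, 0.5753, 0.2033] [-179.93, 0.0, 157.1] q [-71.0, 24.0, -1.0, 91.0, 0.0, 65.0, -5.0]
```

Emit:
apply_moves --dp '[[-0.06,-0.05,-0.02],[-0.1,-0.08,-0.02],[-0.14,-0.11,-0.02],[-0.18,-0.14,-0.02],[-0.22,-0.17,-0.02],[-0.26,-0.2,-0.02],[-0.3,-0.24,-0.02],[-0.34,-0.27,-0.02],[-0.38,-0.3,-0.02],[-0.427,-0.337,-0.016],[-0.427,-0.337,-0.016],[-0.427,-0.337,-0.016]]' --rotation '[[0,0,-0.04],[0,0,-0.08],[0,0,-0.12],[0,0,-0.16],[0,0,-0.2],[0,0,-0.24],[0,0,-0.28],[0,0,-0.32],[0,0,-0.356],[0,0,-0.356],[0,0,-0.356],[0,0,-0.356]]' --jaw '[0.6,0.6,0.6,0.6,0.6,0.6,0.6,0.6,0.6,0.6,0.6,0.6]'

```text
t: 1.65
ee_pos: [0.505, 0.0995, 0.2197]
orientation: [180.0, -0.0, 177.5]
ft_force: [0.4, 0.4, -0.5]
gripper_width: 0.602
```

```bash
python3 - <<'E'
from h import *
plan([.505,.099,.085],177.5)
c=snap("wrist","w1.png")
E
```

```text
dp [-0.0001, -0.0005, 0.1347] rot [0.0003, -0.0009, -0.0006] deg 0.1 | ee [0.505, 0.0995, 0.2197] [179.99, -0.05, 177.47] q [-28.0, 12.0, 14.0, 106.0, -3.0, 62.0, 74.0]
```

View pics/w1.png

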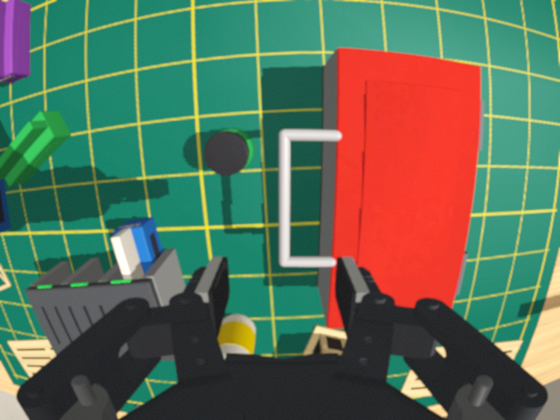

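```bash
python3 - <<'E'
from h import *
c=load("wrist")
for u,v in [(286,138),(285,260),(227,152)]: print(onz(c,u,v,.104 if u>250 else .06,True))
s=proj(c,[.505,.0995,.2387],True);print(s)
E
```

```text
[0.44774153 0.10600938 0.104     ]
[0.56248688 0.10031702 0.104     ]
[0.46080524 0.04576268 0.06      ]
[281.29002537 265.49262112]
```

Emit:
apply_moves --dp '[[0,-0.001,0.04],[0,-0.001,0.07],[0,-0.001,0.1],[0,-0.001,0.12],[0,-0.001,0.135],[0,-0.001,0.135],[0,-0.001,0.135],[0,-0.001,0.135],[0,-0.001,0.135],[0,-0.001,0.135],[0,-0.001,0.135]]' --rotation '[[0,0,0],[0,0,0],[0,0,0],[0,0,0],[0,0,0],[0,0,0],[0,0,0],[0,0,0],[0,0,0],[0,0,0],[0,0,0]]' --jaw '[0.6,0.6,0.6,0.6,0.6,0.5,0.3,0,0,0,0]' --grip_force 30

```text
t: 3.08
ee_pos: [0.5054, 0.0981, 0.0851]
orientation: [180.0, 0.0, 177.5]
ft_force: [-0.1, 0.2, 0.4]
gripper_width: -0.003
```

```bash
python3 - <<'E'
from h import *
st()
c=snap("wrist","w2.png")
c=snap("scene","s2.png",(270,180,480,340),3.5)
E
```

```text
{'t': 3.075, 'joint_pos': [-26.349, 21.193, 12.413, 114.46, -6.317, 44.964, 77.218], 'ee_pos': [0.505, 0.098, 0.085], 'orientation': [179.995, 0.008, 177.493], 'ft_force': [-0.069, 0.165, 0.386], 'gripper_width': -0.003}
```

View pics/w2.png

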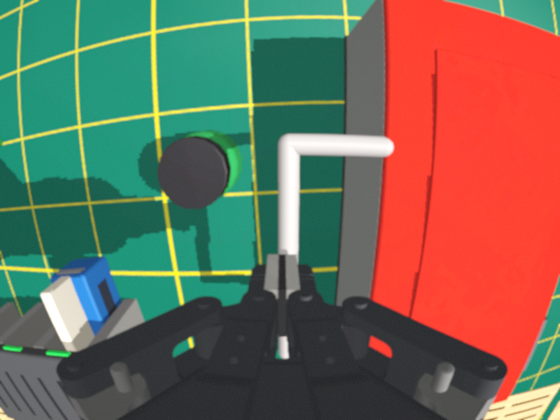

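View pics/s2.png

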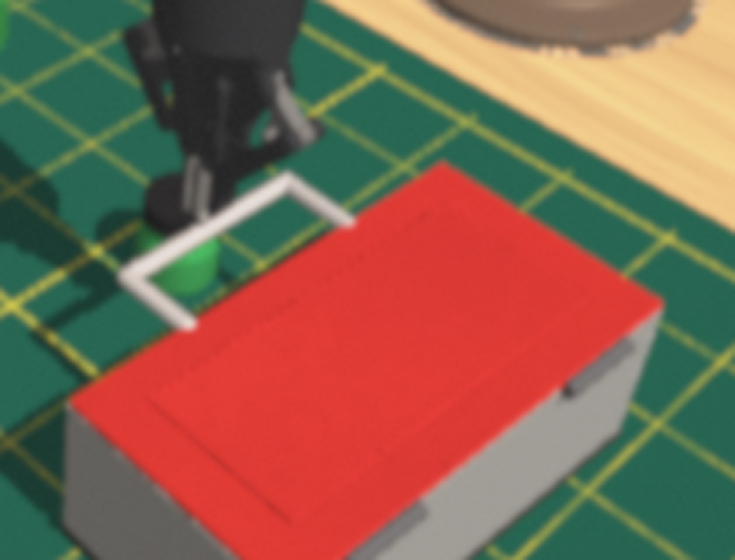

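```bash
python3 - <<'E'
from h import *
c=load("scene")
for p in ([.505,.098,.085],[.505,.098,.104],[.505,.101,.104],[.505,.101,.085]):
    print((proj(c,p)-[270,180])*3.5)
c=snap("wrist","w3.png",(230,100,350,300),3)
for p in ([.505,.098,.085],[.505,.098,.104]): print(proj(c,p,True))
E
```

```text
[199.81929946 244.2964703 ]
[202.35557677 218.98416775]
[206.3826185  221.80009744]
[203.78639968 247.1230768 ]
[281.06562603 250.66582307]
[280.99023613 264.90697596]
```

View pics/w3.png

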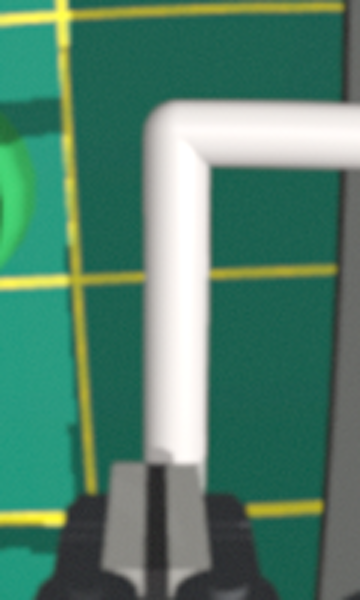

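```bash
python3 - <<'E'
from h import *
c=snap("scene","s3.png",(290,200,370,270),9)
for z in(.085,.104,.12): print((proj(c,[.505,.098,z])-[290,200])*9)
c=snap("top","t3.png",(180,170,290,280),7)
for z in(.085,.104): print((proj(c,[.505,.098,z])-[180,170])*7)
E
```

```text
[333.82105575 448.19092364]
[340.34291169 383.10214564]
[345.9765046  326.87832204]
[335.68977316 395.03961178]
[328.28994769 387.24099373]
```

View pics/s3.png

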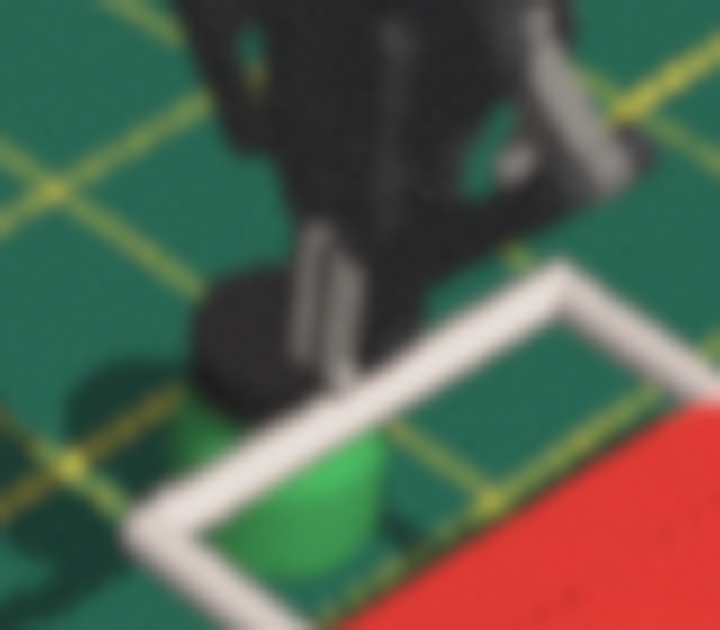

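View pics/t3.png

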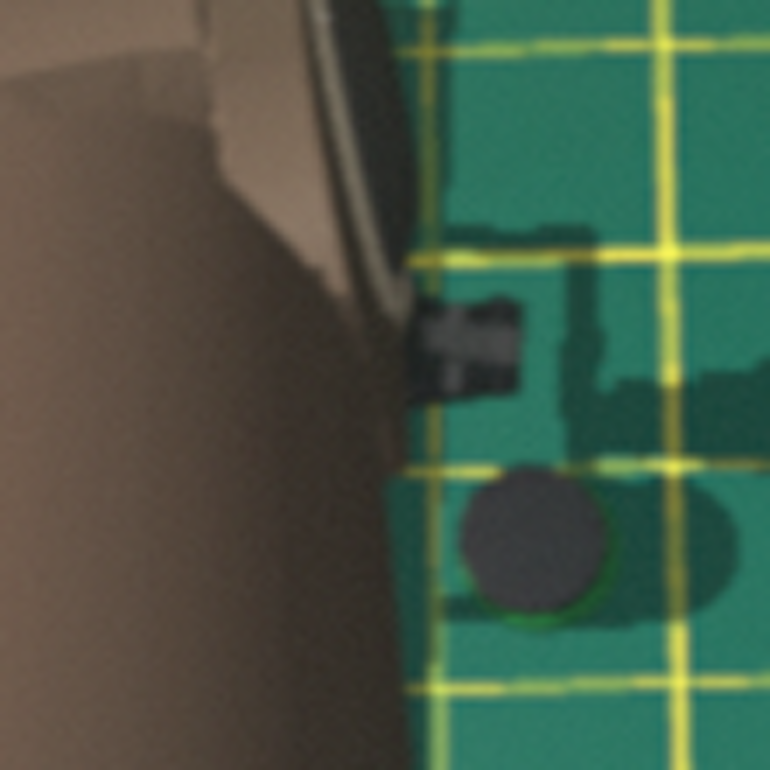

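```bash
cat >> h.py <<'E'
def tri(obs):
    A=np.zeros((3,3));b=np.zeros(3)
    for o,d in obs:
        d=d/np.linalg.norm(d);P=np.eye(3)-np.outer(d,d);A+=P;b+=P@o
    x=np.linalg.solve(A,b);return x,[np.linalg.norm((np.eye(3)-np.outer(d,d)/(d@d))@(x-o)) for o,d in obs]
E
python3 - <<'E'
from h import *
t=load("top");s=load("scene")
print(tri([ray(t,228,197),ray(s,305.9,259.1)]))
print(tri([ray(t,226,255),ray(s,353.2,231.6)]))
w=load("wrist")
print(w["T"].round(3).tolist())
# tip pixel in scene and wrist
for us,vs in [(326,243),(327,246),(325,248)]: print(tri([ray(w,281.7,253,True),ray(s,us,vs)]))
E
```

```text
(array([0.56437321, 0.09693996, 0.09857965]), [np.float64(0.001594979093006717), np.float64(0.0015949790930068336)])
(array([0.44217243, 0.10358314, 0.09904983]), [np.float64(0.003240863565435628), np.float64(0.003240863565435706)])
[[0.044, 0.96, 0.277, 0.434], [0.999, -0.042, -0.013, 0.102], [-0.0, 0.277, -0.961, 0.255], [0.0, 0.0, 0.0, 1.0]]
(array([0.50266157, 0.09573997, 0.09816104]), [np.float64(0.0032423040819786193), np.float64(0.0032423040819786228)])
(array([0.50370863, 0.09734792, 0.09310478]), [np.float64(0.0012685916714208088), np.float64(0.0012685916714207318)])
(array([0.50634829, 0.09635971, 0.0882317 ]), [np.float64(0.0023051258526391783), np.float64(0.0023051258526392217)])
```

```bash
python3 - <<'E'
from h import *
w=load("wrist")
for z in(.085,.095,.104,.11,.12): print(z,proj(w,[.494,.098,z],True),proj(w,[.494,.102,z],True))
t=dict(np.load('last_top.npz'))
E
python3 - <<'E'
from h import *
w=load("wrist");im=w["color"]
o=im[225:345,220:350,::-1];cv2.imwrite('pics/w4.png',cv2.resize(o,None,fx=5,fy=5,interpolation=cv2.INTER_CUBIC))
E
```

```text
0.085 [280.17606111 232.33751136] [287.39566431 232.03550954]
0.095 [280.08745882 238.65087393] [287.70809158 238.33372426]
0.104 [279.99927734 244.956118  ] [288.01892337 244.62416732]
0.11 [279.93544674 249.53395743] [288.24385055 249.19147246]
0.12 [279.81883234 257.92757915] [288.65462492 257.56625809]
```

View pics/w4.png

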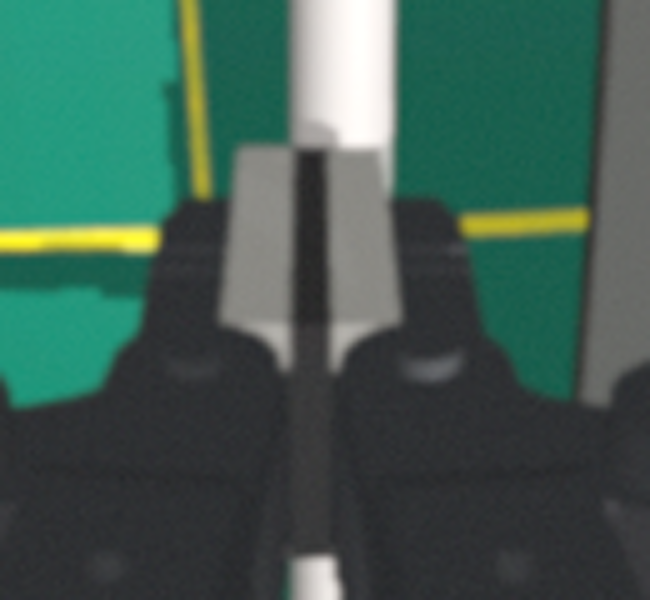

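Emit:
apply_moves --dp '[[0,0.003,0],[0,0.003,0],[0,0.003,0],[0,0.003,0],[0,0.003,0],[0,0.003,0]]' --rotation '[[0,0,0],[0,0,0],[0,0,0],[0,0,0],[0,0,0],[0,0,0]]' --jaw '[0.6,0.6,0.6,0.6,0.6,0.6]'

```text
t: 4.08
ee_pos: [0.5055, 0.1011, 0.085]
orientation: [180.0, -0.0, 177.5]
ft_force: [0.4, 0.4, -0.2]
gripper_width: 0.599
```

```bash
python3 - <<'E'
from h import *
st()
c=snap("wrist","w5.png",(180,100,400,345),2.4)
c=snap("scene","s5.png",(290,200,370,270),9)
E
```

```text
{'t': 4.075, 'joint_pos': [-26.623, 21.263, 12.366, 114.366, -6.311, 44.996, 76.886], 'ee_pos': [0.506, 0.101, 0.085], 'orientation': [179.997, -0.001, 177.488], 'ft_force': [0.393, 0.403, -0.204], 'gripper_width': 0.599}
```

View pics/w5.png

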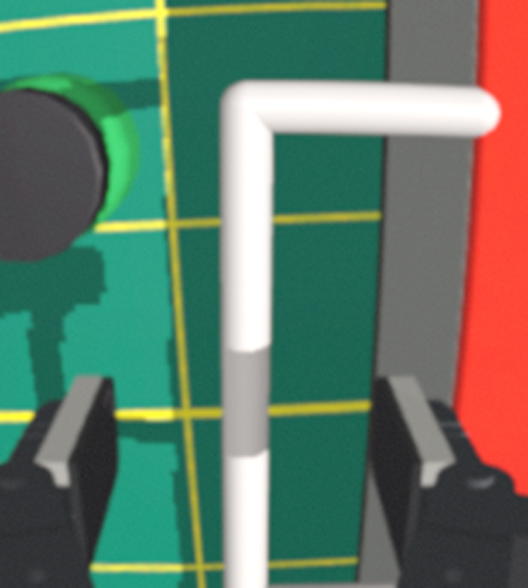

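View pics/s5.png

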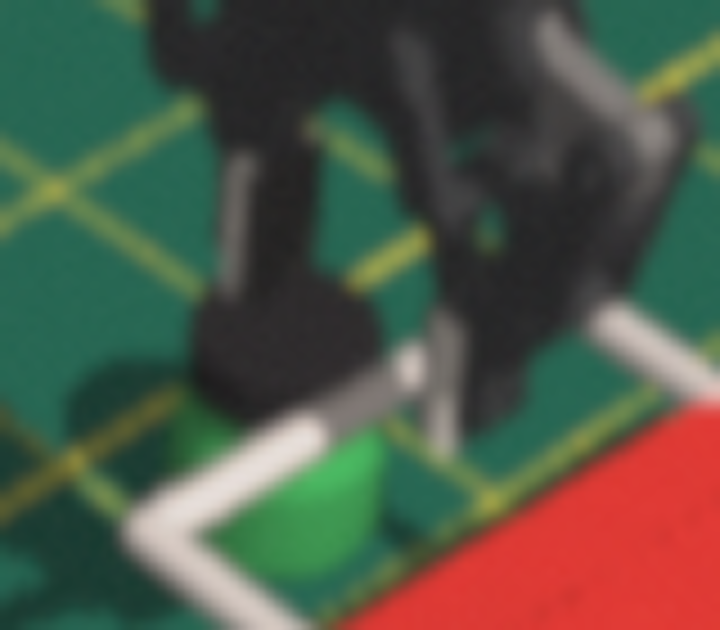

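```bash
python3 - <<'E'
from h import *
s=load("scene");w=load("wrist")
for y in(.1265,.13): 
  for x in(.494,.505,.516):
    print(x,y,[((proj(s,[x,y,z])-[290,200])*9).round(0).tolist() for z in(.085,.095,.105)],[((proj(w,[x,y,z],True)-[180,100])*2.4).round(0).tolist() for z in(.085,.095,.105)])
E
```

```text
0.494 0.1265 [[467.0, 494.0], [472.0, 460.0], [476.0, 425.0]] [[350.0, 312.0], [356.0, 327.0], [363.0, 344.0]]
0.505 0.1265 [[432.0, 518.0], [437.0, 484.0], [441.0, 450.0]] [[350.0, 356.0], [356.0, 373.0], [362.0, 392.0]]
0.516 0.1265 [[397.0, 543.0], [401.0, 509.0], [405.0, 474.0]] [[350.0, 398.0], [356.0, 417.0], [362.0, 437.0]]
0.494 0.13 [[480.0, 503.0], [484.0, 469.0], [489.0, 434.0]] [[365.0, 312.0], [372.0, 326.0], [379.0, 343.0]]
0.505 0.13 [[445.0, 527.0], [449.0, 493.0], [453.0, 458.0]] [[365.0, 355.0], [371.0, 372.0], [379.0, 391.0]]
0.516 0.13 [[409.0, 552.0], [413.0, 518.0], [417.0, 483.0]] [[365.0, 397.0], [371.0, 416.0], [377.0, 436.0]]
```

Emit:
apply_moves --dp '[[0,0,0.01],[0,0,0.017],[0,0,0.025],[0,0,0.025],[0,0,0.025],[0,0,0.025],[0,0,0.025],[0,0,0.025],[0,0,0.025],[0,0,0.025]]' --rotation '[[0,0,0],[0,0,0],[0,0,0],[0,0,0],[0,0,0],[0,0,0],[0,0,0],[0,0,0],[0,0,0],[0,0,0]]' --jaw '[0.6,0.6,0.6,0.6,0.4,0.2,0,0,0,0]'

```text
t: 5.42
ee_pos: [0.5057, 0.1012, 0.0601]
orientation: [180.0, 0.0, 177.5]
ft_force: [0.7, 0.4, -0.5]
gripper_width: 0.103
```

```bash
python3 - <<'E'
from h import *
st()
c=snap("wrist","w6.png",(180,100,400,345),2.4)
c=snap("scene","s6.png",(290,200,370,270),9)
E
```

```text
{'t': 5.425, 'joint_pos': [-26.145, 23.44, 11.87, 115.408, -7.057, 41.789, 77.534], 'ee_pos': [0.506, 0.101, 0.06], 'orientation': [179.989, 0.026, 177.493], 'ft_force': [0.704, 0.356, -0.509], 'gripper_width': 0.103}
```

View pics/w6.png

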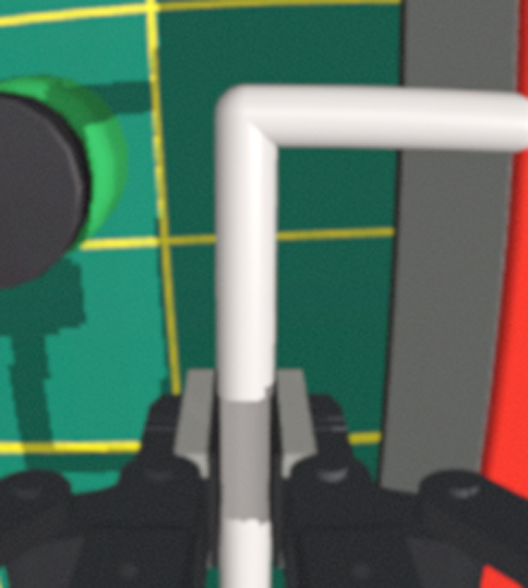

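View pics/s6.png

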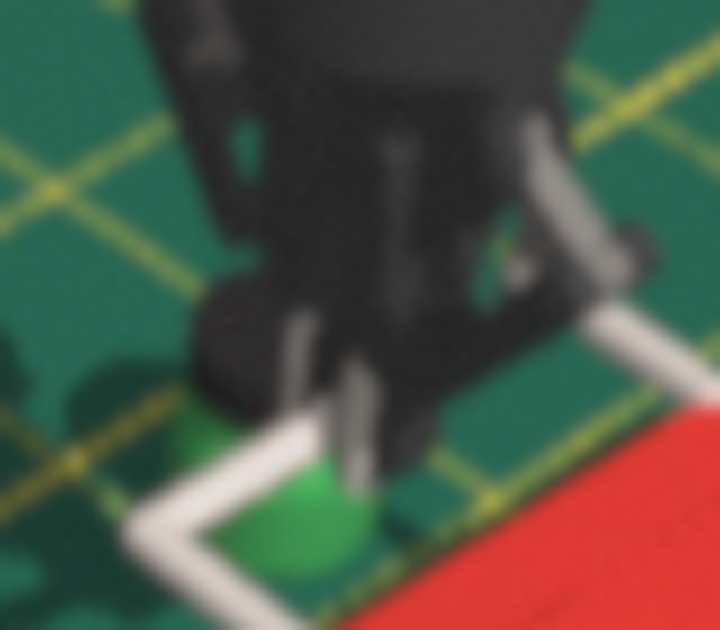

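Emit:
apply_moves --dp '[[0,0.001,-0.015],[0,0.0025,-0.031],[0,0.0055,-0.046],[0,0.01,-0.06],[0,0.015,-0.075],[0,0.022,-0.089],[0,0.029,-0.102],[0,0.038,-0.115],[0,0.048,-0.127],[0,0.058,-0.138],[0,0.07,-0.148],[0,0.082,-0.157]]' --rotation '[[0,0,0],[0,0,0],[0,0,0],[0,0,0],[0,0,0],[0,0,0],[0,0,0],[0,0,0],[0,0,0],[0,0,0],[0,0,0],[0,0,0]]' --jaw '[0,0,0,0,0,0,0,0,0,0,0,0]'

```text
t: 7.02
ee_pos: [0.5094, 0.1801, 0.2191]
orientation: [-179.8, 0.0, 177.3]
ft_force: [-0.8, -11.5, 11.6]
gripper_width: 0.1
```

Emit:
apply_moves --dp '[[0,0.006,-0.008],[0,0.013,-0.012],[0,0.02,-0.016],[0,0.028,-0.019],[0,0.035,-0.022],[0,0.043,-0.025],[0,0.05,-0.028],[0,0.058,-0.03],[0,0.058,-0.03]]' --rotation '[[0,0,0],[0,0,0],[0,0,0],[0,0,0],[0,0,0],[0,0,0],[0,0,0],[0,0,0],[0,0,0]]' --jaw '[0,0,0,0,0,0,0,0,0]'

```text
t: 8.15
ee_pos: [0.5122, 0.2419, 0.2484]
orientation: [179.9, 0.1, 177.5]
ft_force: [1.9, -3.1, 7.9]
gripper_width: 0.096
```

```bash
python3 - <<'E'
from h import *
st()
c=snap("scene","s7.png")
E
```

```text
{'t': 8.15, 'joint_pos': [-38.65, 15.624, 10.627, 97.086, -3.086, 67.461, 60.299], 'ee_pos': [0.512, 0.242, 0.248], 'orientation': [179.938, 0.096, 177.527], 'ft_force': [1.888, -3.145, 7.912], 'gripper_width': 0.096}
```

View pics/s7.png

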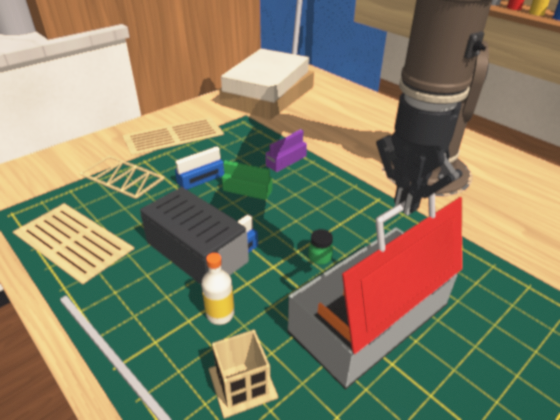

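Emit:
apply_moves --dp '[[0,0.014,-0.004],[0,0.029,-0.006],[0,0.044,-0.007],[0,0.06,-0.007],[0,0.075,-0.006],[0,0.09,-0.004],[0,0.105,-0.001],[0,0.118,0.004],[0,0.122,0.006],[0,0.122,0.006]]' --rotation '[[0,0,0],[0,0,0],[0,0,0],[0,0,0],[0,0,0],[0,0,0],[0,0,0],[0,0,0],[0,0,0],[0,0,0]]' --jaw '[0,0,0,0,0,0,0,0,0,0]'

```text
t: 9.45
ee_pos: [0.5174, 0.3648, 0.2408]
orientation: [179.9, 0.1, 177.6]
ft_force: [5.6, -0.4, 3.1]
gripper_width: 0.097
```

```bash
python3 - <<'E'
from h import *
st()
c=snap("scene","s8.png")
E
```

```text
{'t': 9.45, 'joint_pos': [-45.618, 22.718, 8.457, 88.077, -3.488, 69.369, 50.966], 'ee_pos': [0.517, 0.365, 0.241], 'orientation': [179.934, 0.065, 177.55], 'ft_force': [5.592, -0.426, 3.138], 'gripper_width': 0.097}
```

View pics/s8.png

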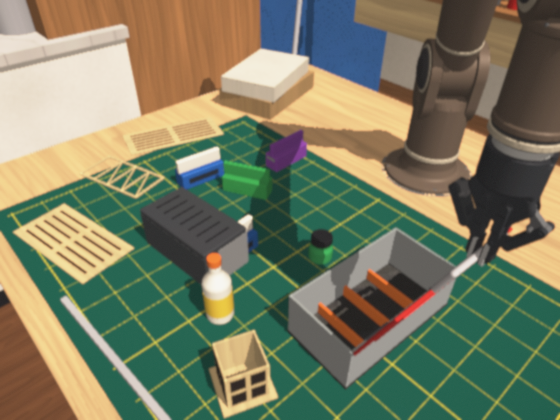

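Emit:
apply_moves --dp '[[0,0,0],[0,0,0],[0,0,0],[0,0,0],[0,0,-0.02],[0,0,-0.05],[0,0,-0.08],[0,0,-0.08]]' --rotation '[[0,0,0],[0,0,0],[0,0,0],[0,0,0],[0,0,0],[0,0,0],[0,0,0],[0,0,0]]' --jaw '[0.2,0.4,0.5,0.5,0.5,0.5,0.5,0.5]'

```text
t: 10.5
ee_pos: [0.5179, 0.3635, 0.3238]
orientation: [179.8, 0.2, 177.5]
ft_force: [1.2, 0.1, -0.8]
gripper_width: 0.499
```

```bash
python3 - <<'E'
from h import *
st()
c=snap("scene","s9.png")
c=snap("top","t9.png")
E
```

```text
{'t': 10.5, 'joint_pos': [-45.839, 20.125, 9.023, 80.887, -3.172, 78.966, 50.717], 'ee_pos': [0.518, 0.363, 0.324], 'orientation': [179.813, 0.192, 177.481], 'ft_force': [1.212, 0.145, -0.762], 'gripper_width': 0.499}
```

View pics/s9.png

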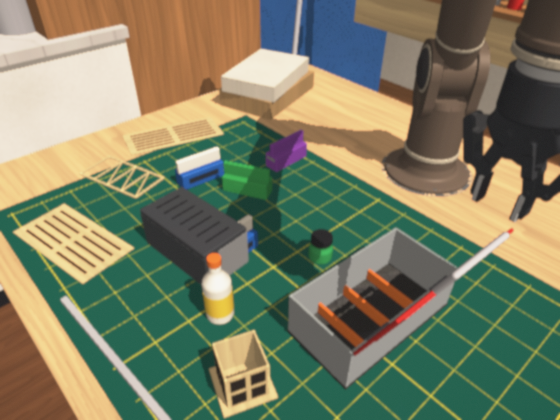

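View pics/t9.png

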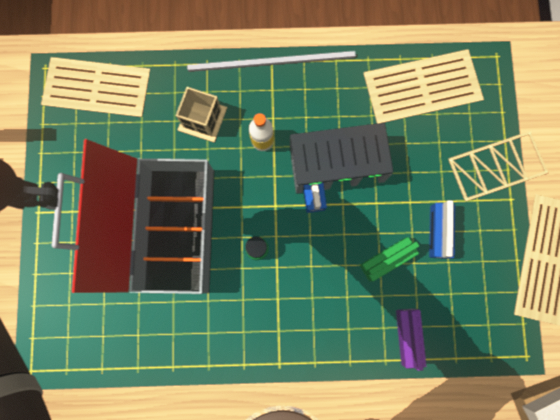

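```bash
python3 - <<'E'
from h import *
plan([.52,.1,.30],180)
plan([.55,-.09,.22],185.7)
E
```

```text
dp [-0.0147, -0.2624, 0.0207] rot [0.0001, -0.0001, -0.0438] deg 2.5 | ee [0.5168, 0.3628, 0.3208] [179.99, -0.01, 177.49] q [-46.0, 20.0, 9.0, 81.0, -3.0, 79.0, 51.0]
dp [-0.053, -0.4509, 0.1007] rot [0.0001, -0.0001, -0.1433] deg 8.2 | ee [0.5168, 0.3628, 0.3208] [179.99, -0.01, 177.49] q [-46.0, 20.0, 9.0, 81.0, -3.0, 79.0, 51.0]
```

Emit:
apply_moves --dp '[[-0.005,-0.05,0],[-0.01,-0.1,0],[-0.015,-0.15,0.01],[-0.02,-0.2,0.02],[-0.03,-0.25,0.04],[-0.035,-0.3,0.06],[-0.04,-0.35,0.08],[-0.05,-0.4,0.1],[-0.053,-0.45,0.1],[-0.053,-0.45,0.1],[-0.053,-0.45,0.1]]' --rotation '[[0,0,0],[0,0,-0.03],[0,0,-0.06],[0,0,-0.09],[0,0,-0.12],[0,0,-0.143],[0,0,-0.143],[0,0,-0.143],[0,0,-0.143],[0,0,-0.143],[0,0,-0.143]]' --jaw '[0.5,0.5,0.5,0.5,0.5,0.5,0.5,0.5,0.5,0.5,0.5]'

```text
t: 11.98
ee_pos: [0.5497, -0.0885, 0.2201]
orientation: [180.0, -0.1, -174.3]
ft_force: [0.4, 0.1, 0.3]
gripper_width: 0.503
```

```bash
python3 - <<'E'
from h import *
st()
c=snap("wrist","w10.png")
c=snap("top","t10.png")
E
```

```text
{'t': 11.975, 'joint_pos': [-11.736, 16.374, 19.955, 100.913, -6.176, 63.875, 105.874], 'ee_pos': [0.55, -0.089, 0.22], 'orientation': [179.957, -0.087, -174.334], 'ft_force': [0.375, 0.092, 0.329], 'gripper_width': 0.503}
```

View pics/w10.png

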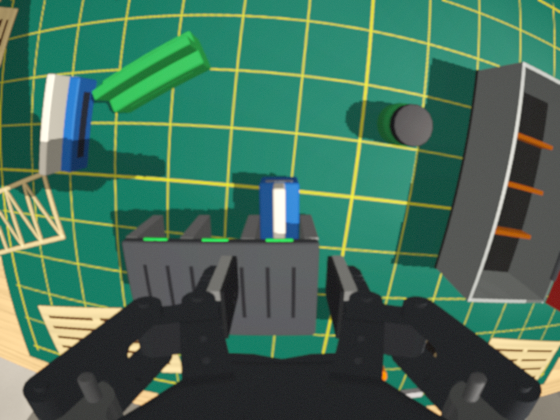

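```bash
python3 - <<'E'
from h import *
c=load("wrist");im=c["color"].astype(int);r,g,b=im[...,0],im[...,1],im[...,2]
W=(r>150)&(g>150)&(b>140);m=W.copy();m[:,:250]=0;m[:,310:]=0;m[:170]=0;m[236:]=0
print('w rib',rect(c,m,.076,True))
B=(b>90)&(r<90)&(b>g+25);m=B.copy();m[:,:250]=0;m[:,310:]=0;m[:170]=0;m[238:]=0
print('w blue',rect(c,m,.044,True))
m=W.copy();m[:,100:]=0;m[:60]=0;m[180:]=0
print('p4 rib',rect(c,m,.076,True))
print(proj(c,[.544,-.0923,.076],True))
o=im[160:260,220:340,::-1].astype(np.uint8);cv2.imwrite('pics/w11.png',cv2.resize(o,None,fx=6,fy=6,interpolation=cv2.INTER_CUBIC))
c=load("top");im=c["color"].astype(int);r,g,b=im[...,0],im[...,1],im[...,2]
W=(r>150)&(g>150)&(b>140)
m=W.copy();m[:,:425]=0;m[:,460:]=0;m[:195]=0;m[265:]=0
print('t p4 rib',rect(c,m,.076))
E
```

```text
w rib (((565.2569580078125, -89.38150787353516), (53.0600471496582, 12.271378517150879), 5.808682918548584), array([[538.2422 , -85.96235],
       [539.48413, -98.17072],
       [592.2717 , -92.80067],
       [591.0298 , -80.59229]], dtype=float32))
w blue (((571.3413696289062, -88.77960205078125), (68.6410140991211, 44.339599609375), 5.667423248291016), array([[ 534.99927 ,  -70.10746 ],
       [ 539.3779  , -114.23032 ],
       [ 607.6835  , -107.451744],
       [ 603.3048  ,  -63.32888 ]], dtype=float32))
p4 rib (((489.397216796875, -358.37652587890625), (37.306156158447266, 119.65824127197266), 84.47213745117188), array([[ 428.0495 , -371.17953],
       [ 547.15125, -382.7062 ],
       [ 550.74493, -345.57352],
       [ 431.6432 , -334.04684]], dtype=float32))
[278.0099968  189.08202253]
t p4 rib (((489.5475158691406, -365.9427490234375), (21.09701919555664, 118.5739974975586), 85.47064208984375), array([[ 429.61267, -371.77643],
       [ 547.81635, -381.1402 ],
       [ 549.48236, -360.10907],
       [ 431.2787 , -350.7453 ]], dtype=float32))
```

View pics/w11.png

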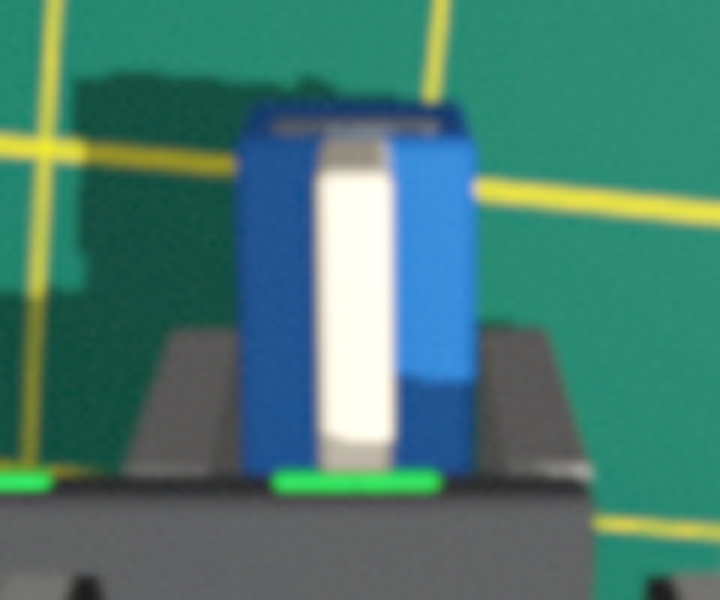

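```bash
python3 - <<'E'
from h import *
plan([.5625,-.0903,.026],185.7)
E
```

```text
dp [-0.0122, -0.0043, 0.1945] rot [0.0008, -0.0007, 0.0018] deg 0.1 | ee [0.5501, -0.0874, 0.2205] [179.96, -0.04, -174.2] q [-12.0, 16.0, 20.0, 101.0, -6.0, 64.0, 106.0]
```

Emit:
apply_moves --dp '[[-0.012,-0.0035,0.04],[-0.012,-0.0035,0.08],[-0.012,-0.0035,0.12],[-0.012,-0.0035,0.145],[-0.012,-0.0035,0.165],[-0.012,-0.0035,0.175],[-0.012,-0.0035,0.175],[-0.012,-0.0035,0.175]]' --rotation '[[0,0,0],[0,0,0],[0,0,0],[0,0,0],[0,0,0],[0,0,0],[0,0,0],[0,0,0]]' --jaw '[0.45,0.45,0.45,0.45,0.45,0.45,0.45,0.45]'

```text
t: 13.08
ee_pos: [0.5632, -0.0911, 0.0468]
orientation: [-180.0, 0.1, -174.3]
ft_force: [-0.4, -0.3, 0.7]
gripper_width: 0.45
```

```bash
python3 - <<'E'
from h import *
st()
c=snap("wrist","w12.png")
E
```

```text
{'t': 13.075, 'joint_pos': [-8.343, 29.355, 16.852, 108.636, -11.904, 43.621, 110.821], 'ee_pos': [0.563, -0.091, 0.047], 'orientation': [-179.996, 0.071, -174.292], 'ft_force': [-0.444, -0.302, 0.707], 'gripper_width': 0.45}
```

View pics/w12.png

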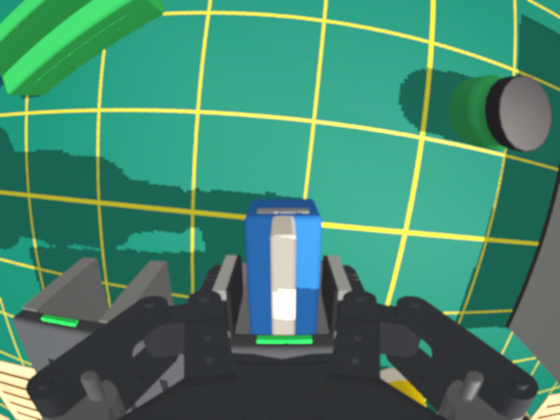

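Emit:
apply_moves --dp '[[0,0.001,0.008],[0,0.001,0.014],[0,0.001,0.02],[0,0.001,0.02],[0,0.001,0.02],[0,0.001,0.02],[0,0.001,0.02],[0,0.001,0.02],[0,0.001,0.02]]' --rotation '[[0,0,0],[0,0,0],[0,0,0],[0,0,0],[0,0,0],[0,0,0],[0,0,0],[0,0,0],[0,0,0]]' --jaw '[0.45,0.45,0.45,0.45,0.3,0.1,0.05,0.05,0.05]' --grip_force 40

```text
t: 14.25
ee_pos: [0.5627, -0.0905, 0.0263]
orientation: [-180.0, 0.0, -174.3]
ft_force: [-0.2, -2.1, 3.7]
gripper_width: 0.132
```

```bash
python3 - <<'E'
from h import *
st()
c=snap("wrist","w13.png",(180,150,400,345),3)
E
```

```text
{'t': 14.25, 'joint_pos': [-7.898, 31.061, 16.23, 109.318, -12.617, 41.3, 111.319], 'ee_pos': [0.563, -0.091, 0.026], 'orientation': [-179.991, 0.032, -174.325], 'ft_force': [-0.157, -2.098, 3.692], 'gripper_width': 0.132}
```

View pics/w13.png

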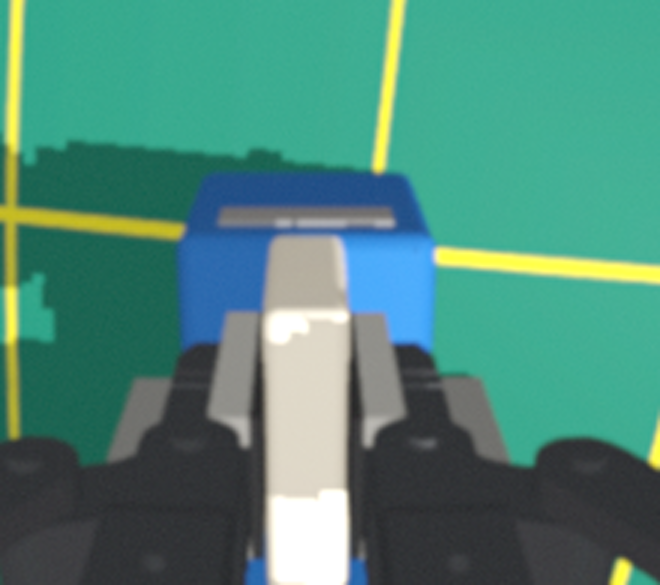

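Emit:
apply_moves --dp '[[0.01,0,-0.001],[0.02,0,-0.001],[0.03,0,-0.001],[0.04,0,-0.001],[0.05,0,-0.001],[0.06,0,-0.001],[0.07,0,-0.001],[0.08,0,-0.001],[0.09,0,-0.001],[0.1,0,-0.001],[0.1,0,-0.001]]' --rotation '[[0,0,0],[0,0,0],[0,0,0],[0,0,0],[0,0,0],[0,0,0],[0,0,0],[0,0,0],[0,0,0],[0,0,0],[0,0,0]]' --jaw '[0.05,0.05,0.05,0.05,0.05,0.05,0.05,0.05,0.05,0.05,0.05]'

```text
t: 15.68
ee_pos: [0.4621, -0.1004, 0.027]
orientation: [180.0, -0.0, -174.3]
ft_force: [0.4, 0.3, -2.6]
gripper_width: 0.129
```

Release, rise a little, and move over the pack's middle.

Emit:
apply_moves --dp '[[0,0,0],[0,0,0],[0,0,0],[0,0,-0.03],[0,0,-0.06],[0,0,-0.09],[-0.02,0,-0.1],[-0.04,0,-0.1],[-0.04,0,-0.1],[-0.04,0,-0.1]]' --rotation '[[0,0,0],[0,0,0],[0,0,0],[0,0,0],[0,0,0],[0,0,0],[0,0,0],[0,0,0],[0,0,0],[0,0,0]]' --jaw '[0.3,0.5,0.5,0.5,0.5,0.5,0.5,0.5,0.5,0.5]'

```text
t: 16.92
ee_pos: [0.5018, -0.0964, 0.1266]
orientation: [180.0, -0.1, -174.3]
ft_force: [-1.0, -0.1, -0.6]
gripper_width: 0.499
```

```bash
python3 - <<'E'
from h import *
st()
c=snap("wrist","w14.png")
im=c["color"].astype(int);r,g,b=im[...,0],im[...,1],im[...,2]
B=(b>80)&(r<110)&(b>g+25);m=B.copy();m[:,:210]=0;m[:,350:]=0
W=(r>130)&(g>130)&(b>120);m2=W.copy();m2[:,:250]=0;m2[:,320:]=0;m2[330:]=0;m2[:120]=0
print('blue',rect(c,m|m2,.044,True))
print('rib',rect(c,m2,.076,True))
snap("top","t14.png")
E
```

```text
{'t': 16.925, 'joint_pos': [-10.508, 17.859, 19.539, 113.133, -7.644, 50.302, 108.735], 'ee_pos': [0.502, -0.096, 0.127], 'orientation': [179.995, -0.075, -174.33], 'ft_force': [-1.047, -0.062, -0.642], 'gripper_width': 0.499}
blue (((510.7565612792969, -94.40088653564453), (139.8356475830078, 45.011112213134766), 5.631410121917725), array([[ 438.96774,  -78.86488],
       [ 443.38464, -123.65875],
       [ 582.5454 , -109.93689],
       [ 578.1285 ,  -65.14302]], dtype=float32))
rib (((500.97406005859375, -94.99444580078125), (121.78341674804688, 17.40617561340332), 3.968461036682129), array([[ 439.62604,  -90.52638],
       [ 440.8307 , -107.89082],
       [ 562.3221 ,  -99.46251],
       [ 561.11743,  -82.09807]], dtype=float32))
```

View pics/w14.png

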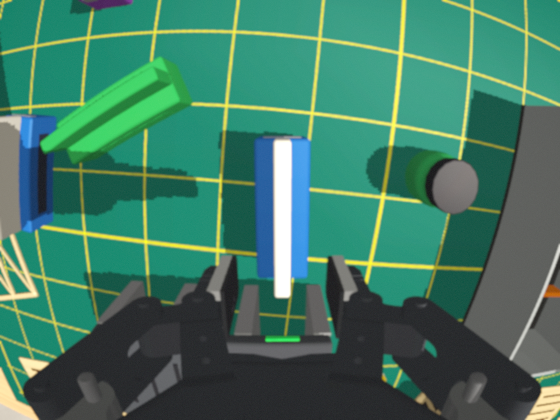

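View pics/t14.png

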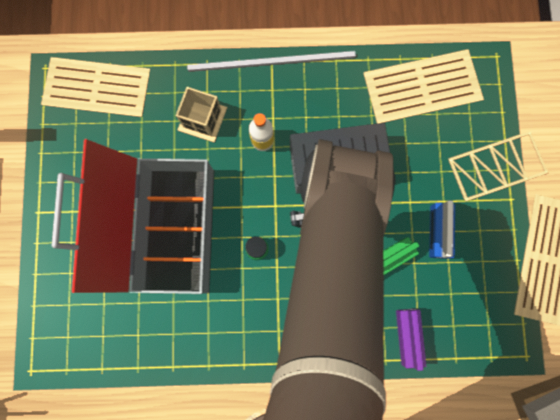

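Emit:
apply_moves --dp '[[0,0,0.03],[0,0,0.06],[0,0,0.08],[0,0,0.092],[0,0,0.099],[0,0,0.099],[0,0,0.099],[0,0,0.099],[0,0,0.099],[0,0,0.099],[0,0,0.099]]' --rotation '[[0,0,0],[0,0,0],[0,0,0],[0,0,0],[0,0,0],[0,0,0],[0,0,0],[0,0,0],[0,0,0],[0,0,0],[0,0,0]]' --jaw '[0.45,0.45,0.45,0.45,0.45,0.45,0.3,0.1,0.05,0.05,0.05]' --grip_force 50

```text
t: 18.4
ee_pos: [0.5032, -0.0962, 0.0287]
orientation: [180.0, 0.1, -174.3]
ft_force: [-1.6, -0.2, 5.7]
gripper_width: 0.127
```

Emit:
apply_moves --dp '[[0,0,-0.02],[0,0,-0.05],[0,0,-0.09],[0,0,-0.13],[0,0,-0.17],[0,0,-0.19],[0,0,-0.19],[0,0,-0.19]]' --rotation '[[0,0,0],[0,0,0],[0,0,0],[0,0,0],[0,0,0],[0,0,0],[0,0,0],[0,0,0]]' --jaw '[0.05,0.05,0.05,0.05,0.05,0.05,0.05,0.05]'

```text
t: 19.4
ee_pos: [0.5019, -0.0961, 0.2167]
orientation: [180.0, -0.1, -174.3]
ft_force: [0.1, 0.2, -4.1]
gripper_width: 0.129
```

```bash
python3 - <<'E'
from h import *
st()
c=snap("wrist","w15.png")
# box inner geometry from top picture t9
c=cv2.imread('pics/t9.png');cv2.imwrite('pics/t9z.png',cv2.resize(c[145:305,60:225],None,fx=3.7,fy=3.7,interpolation=cv2.INTER_CUBIC))
E
```

```text
{'t': 19.4, 'joint_pos': [-12.513, 11.795, 21.111, 107.173, -4.777, 61.994, 106.138], 'ee_pos': [0.502, -0.096, 0.217], 'orientation': [179.98, -0.105, -174.307], 'ft_force': [0.065, 0.175, -4.062], 'gripper_width': 0.129}
```

View pics/w15.png

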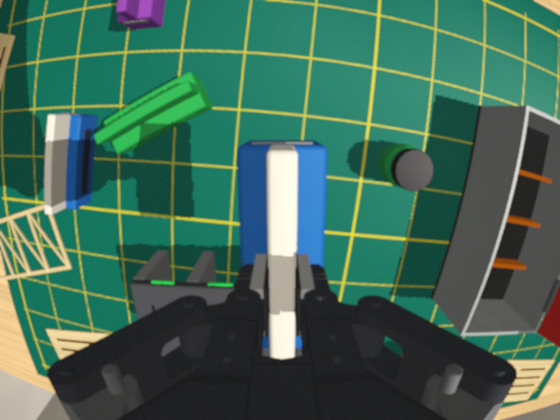

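View pics/t9z.png

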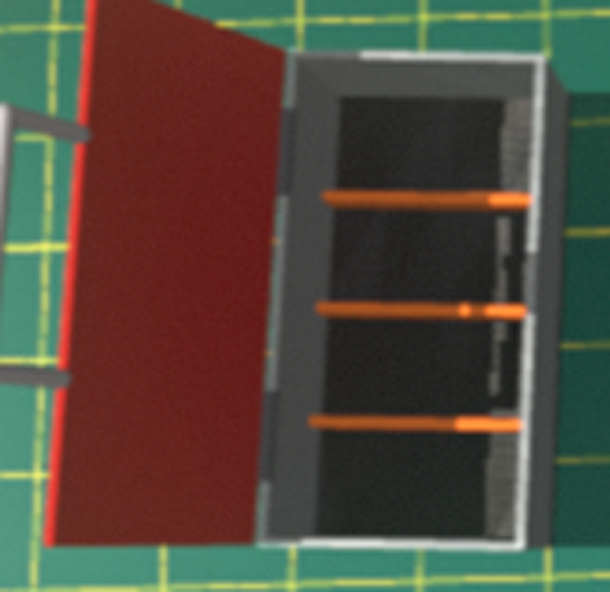

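```bash
python3 - <<'E'
from h import *
c=load("top")
for a,b in [((147.6,198.5),(203.2,199.6)),((145.7,228.2),(201.9,229.1)),((143.2,258.8),(201.1,259.9))]:
    A=onz(c,*a,.03);B=onz(c,*b,.03);print(A,B,(A+B)/2,np.linalg.norm(A-B),np.degrees(np.arctan2(-(A-B)[0],(A-B)[1])))
# rim front-right corners z=.1
for u,v in [(545,58),(522,545),(292,55),(260,545)]: print(onz(c,u/3.7+60,v/3.7+145,.1))
E
```

```text
[0.57979227 0.2835094  0.03      ] [0.57390565 0.15905149 0.03      ] [0.57684896 0.22128045 0.03      ] 0.12459703933970699 -2.7079632616256952
[0.51290481 0.28673587 0.03      ] [0.50749951 0.16209275 0.03      ] [0.51020216 0.22441431 0.03      ] 0.1247602680896651 -2.483148342772342
[0.44530053 0.2911901  0.03      ] [0.43941844 0.16398509 0.03      ] [0.44235948 0.22758759 0.03      ] 0.1273409391140426 -2.6475292803992794
[0.64450696 0.13860131 0.1       ]
[0.36981707 0.15222943 0.1       ]
[0.65019657 0.28328874 0.1       ]
[0.37374866 0.29603059 0.1       ]
```

```bash
python3 - <<'E'
from h import *
plan([.544,.2165,.2],267.5)
E
```

```text
dp [-0.0731, 0.3069, 0.0165] rot [0.002, -0.0017, -1.4278] deg 81.8 | ee [0.5018, -0.0961, 0.2165] [179.98, -0.14, -174.31] q [-13.0, 12.0, 21.0, 107.0, -5.0, 62.0, 106.0]
```

Emit:
apply_moves --dp '[[-0.007,0.03,0],[-0.014,0.06,0],[-0.021,0.09,0],[-0.028,0.12,0],[-0.035,0.15,0],[-0.043,0.18,0],[-0.05,0.21,0],[-0.057,0.24,0.005],[-0.064,0.27,0.01],[-0.073,0.307,0.015],[-0.073,0.307,0.015],[-0.073,0.307,0.015]]' --rotation '[[0,0,-0.14],[0,0,-0.29],[0,0,-0.43],[0,0,-0.57],[0,0,-0.71],[0,0,-0.86],[0,0,-1.0],[0,0,-1.14],[0,0,-1.28],[0,0,-1.428],[0,0,-1.428],[0,0,-1.428]]' --jaw '[0.05,0.05,0.05,0.05,0.05,0.05,0.05,0.05,0.05,0.05,0.05,0.05]'

```text
t: 20.95
ee_pos: [0.5445, 0.2155, 0.2016]
orientation: [179.9, -0.1, -92.6]
ft_force: [-0.1, -0.4, -3.8]
gripper_width: 0.127
```

```bash
python3 - <<'E'
from h import *
plan([.544,.2165,.2],267.5)
c=snap("wrist","w16.png")
c=snap("scene","s16.png",(250,130,530,390),2.2)
E
```

```text
dp [-0.001, 0.0005, 0.0016] rot [0.0021, -0.0017, -0.0013] deg 0.2 | ee [0.5445, 0.2155, 0.2016] [179.88, -0.1, -92.57] q [-26.0, 20.0, -0.0, 97.0, 0.0, 63.0, 151.0]
```

View pics/w16.png

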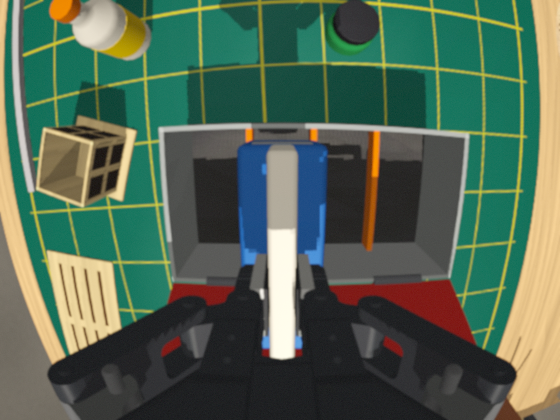

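View pics/s16.png

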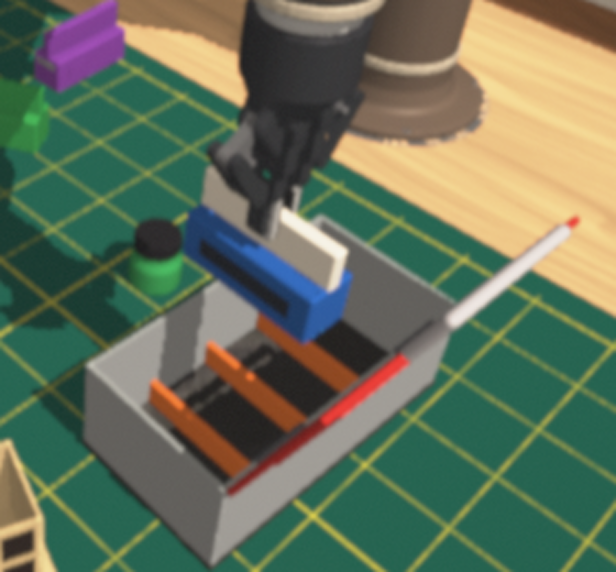

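Emit:
apply_moves --dp '[[-0.001,0,0.03],[-0.001,0,0.06],[-0.001,0,0.085],[-0.001,0,0.105],[-0.001,0,0.125],[-0.001,0,0.14],[-0.001,0,0.15],[-0.001,0,0.157],[-0.001,0,0.162],[-0.001,0,0.162]]' --rotation '[[0,0,0],[0,0,0],[0,0,0],[0,0,0],[0,0,0],[0,0,0],[0,0,0],[0,0,0],[0,0,0],[0,0,0]]' --jaw '[0.05,0.05,0.05,0.05,0.05,0.05,0.05,0.05,0.05,0.05]'

```text
t: 22.3
ee_pos: [0.545, 0.2174, 0.0409]
orientation: [180.0, -0.0, -92.5]
ft_force: [0.5, 0.4, -2.4]
gripper_width: 0.124
```

Emit:
apply_moves --dp '[[0,0,0.002],[0,0,0.004],[0,0,0.006],[0,0,0.006]]' --rotation '[[0,0,0],[0,0,0],[0,0,0],[0,0,0]]' --jaw '[0.05,0.05,0.05,0.05]'

```text
t: 22.8
ee_pos: [0.545, 0.2174, 0.0349]
orientation: [180.0, 0.0, -92.5]
ft_force: [-0.3, -0.4, -3.7]
gripper_width: 0.128
```

Emit:
apply_moves --dp '[[0,0,0.001],[0,0,0.002],[0,0,0.002]]' --rotation '[[0,0,0],[0,0,0],[0,0,0]]' --jaw '[0.05,0.05,0.05]'

```text
t: 23.18
ee_pos: [0.5452, 0.2174, 0.0347]
orientation: [-180.0, 0.0, -92.5]
ft_force: [-4.8, -2.2, 13.1]
gripper_width: 0.131
```

Emit:
apply_moves --dp '[[0,0,-0.001],[0,0,-0.001],[0,0,-0.001],[0,0,-0.001],[0,0,-0.03],[0,0,-0.07],[0,0,-0.12],[0,0,-0.17],[0,0,-0.19],[0,0,-0.19]]' --rotation '[[0,0,0],[0,0,0],[0,0,0],[0,0,0],[0,0,0],[0,0,0],[0,0,0],[0,0,0],[0,0,0],[0,0,0]]' --jaw '[0.2,0.35,0.35,0.35,0.35,0.35,0.35,0.35,0.35,0.35]'

```text
t: 24.42
ee_pos: [0.5459, 0.2178, 0.2246]
orientation: [-179.8, 0.1, -92.5]
ft_force: [-0.9, 0.4, -1.2]
gripper_width: 0.349
```

```bash
python3 - <<'E'
from h import *
st()
c=snap("wrist","w17.png")
c=snap("scene","s17.png",(250,130,530,390),2.2)
E
```

```text
{'t': 24.425, 'joint_pos': [-26.325, 18.835, -0.189, 95.531, 0.067, 65.441, 150.965], 'ee_pos': [0.546, 0.218, 0.225], 'orientation': [-179.831, 0.093, -92.502], 'ft_force': [-0.934, 0.43, -1.191], 'gripper_width': 0.349}
```

View pics/w17.png

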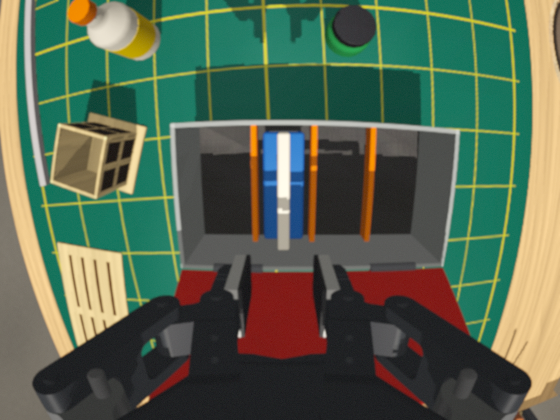

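View pics/s17.png

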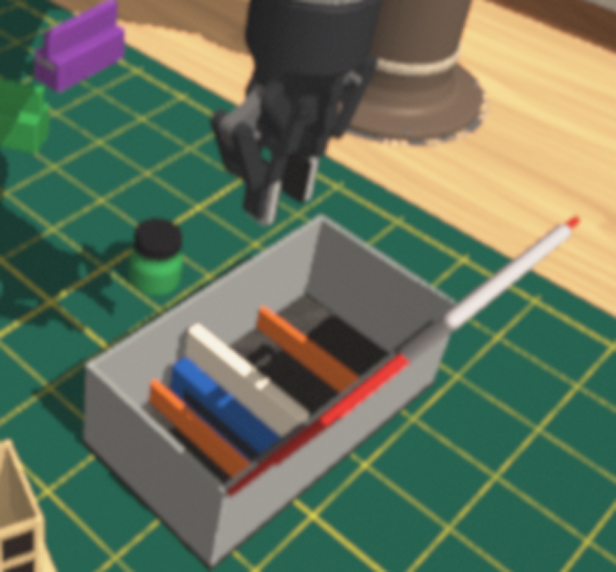

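```bash
python3 - <<'E'
from h import *
plan([.485,-.37,.22],175.5)
E
```

```text
dp [0.5892, 0.0339, 0.0023] rot [0.0004, -0.0014, 1.6058] deg 92.0 | ee [0.5445, 0.2172, 0.2219] [179.93, -0.04, -92.49] q [-26.0, 19.0, -0.0, 96.0, 0.0, 65.0, 151.0]
```

Emit:
apply_moves --dp '[[0.05,0.003,0],[0.1,0.006,0],[0.15,0.009,0],[0.2,0.012,0],[0.25,0.015,0],[0.3,0.018,0],[0.35,0.021,0],[0.4,0.024,0],[0.45,0.027,0],[0.5,0.03,0],[0.55,0.033,0],[0.589,0.034,0.002]]' --rotation '[[0,0,0.14],[0,0,0.28],[0,0,0.42],[0,0,0.56],[0,0,0.7],[0,0,0.84],[0,0,0.98],[0,0,1.12],[0,0,1.26],[0,0,1.4],[0,0,1.54],[0,0,1.606]]' --jaw '[0.45,0.45,0.45,0.45,0.45,0.45,0.45,0.45,0.45,0.45,0.45,0.45]'

```text
t: 26.02
ee_pos: [0.484, -0.3714, 0.2191]
orientation: [180.0, -0.2, 175.2]
ft_force: [0.9, 1.0, -0.0]
gripper_width: 0.448
```

```bash
python3 - <<'E'
from h import *
plan([.485,-.37,.22],175.5)
c=snap("wrist","w18.png");snap("top","t18.png")
im=c["color"].astype(int);r,g,b=im[...,0],im[...,1],im[...,2]
W=(r>140)&(g>135)&(b>120);m2=W.copy();m2[:,:240]=0;m2[:,330:]=0;m2[330:]=0;m2[:90]=0
print('rib',rect(c,m2,.076,True))
E
```

```text
dp [-0.0009, 0.0015, -0.0009] rot [0.0001, -0.0028, -0.0049] deg 0.3 | ee [0.484, -0.3714, 0.2191] [180.0, -0.16, 175.22] q [11.0, 23.0, 31.0, 94.0, -12.0, 66.0, 130.0]
rib (((488.2881774902344, -374.0318603515625), (17.766319274902344, 120.43437194824219), 84.30979919433594), array([[ 427.48694, -376.90073],
       [ 547.3279 , -388.84177],
       [ 549.0894 , -371.163  ],
       [ 429.24847, -359.22195]], dtype=float32))
```

View pics/w18.png

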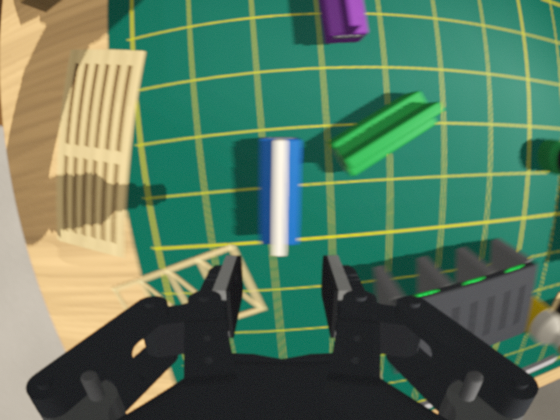

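View pics/t18.png

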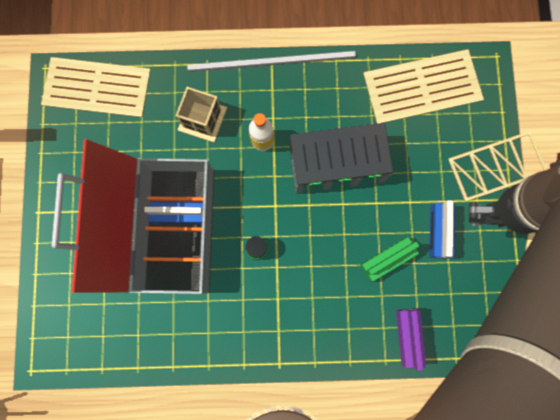

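```bash
python3 - <<'E'
from h import *
c=load("wrist");im=c["color"]
o=im[120:270,230:330,::-1];cv2.imwrite('pics/w19.png',cv2.resize(o,None,fx=4,fy=4,interpolation=cv2.INTER_CUBIC))
for u,v in [(281,141),(280,255)]: print(onz(c,u,v,.076,True))
b=im.astype(int)
for v in(150,180,210,235): print(v,np.where((b[v,240:330].min(1)>135))[0][[0,-1]]+240, np.where((b[v,240:330,2]-b[v,240:330,0]>60))[0][[0,-1]]+240)
E
```

```text
[ 0.43044054 -0.36736064  0.076     ]
[ 0.54714534 -0.37827271  0.076     ]
150 [272 289] [258 304]
180 [271 288] [258 322]
210 [271 288] [258 325]
235 [271 287] [243 307]
```

View pics/w19.png

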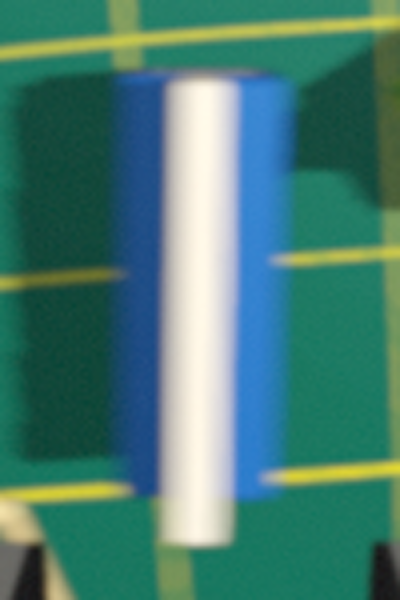

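```bash
python3 - <<'E'
from h import *
for i in range(2):
  c=snap("wrist","w20_%d.png"%i,(230,120,330,270),4);im=c["color"]
  b=im.astype(int)
  print(telemetry.observe()['ee_pos'].round(4) if hasattr(telemetry.observe()['ee_pos'],'round') else telemetry.observe()['ee_pos'])
  L=[]
  for v in(150,180,210,235):
    w=np.where((b[v,240:330].min(1)>135))[0][[0,-1]]+240;L.append(onz(c,w.mean(),v,.076,True)[:2].round(4).tolist());print(v,w)
  print(L)
E
```

```text
[ 0.4834 -0.3714  0.2188]
150 [281 294]
180 [281 293]
210 [280 293]
235 [280 292]
[[0.4379, -0.3647], [0.4671, -0.3676], [0.4973, -0.3707], [0.5236, -0.3734]]
[ 0.4843 -0.3696  0.219 ]
150 [278 291]
180 [277 290]
210 [277 290]
235 [277 289]
[[0.4387, -0.3648], [0.4679, -0.3682], [0.4981, -0.3707], [0.5244, -0.3733]]
```

View pics/w20_1.png

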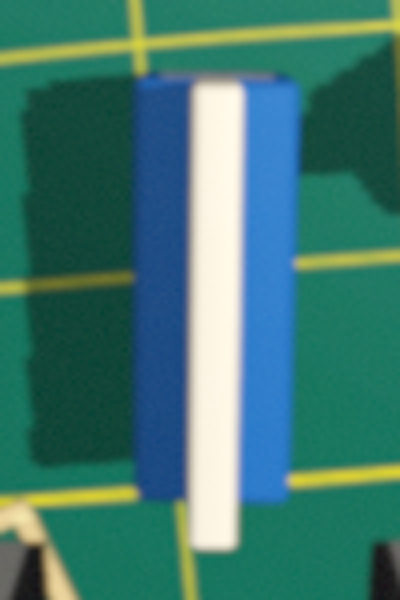

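```bash
python3 - <<'E'
from h import *
plan([.489,-.370,.0285],174.3)
E
```

```text
dp [-0.0054, -0.0002, 0.1904] rot [0.0009, -0.0033, 0.0194] deg 1.1 | ee [0.4843, -0.3696, 0.219] [179.95, -0.19, 175.41] q [11.0, 23.0, 31.0, 94.0, -12.0, 66.0, 130.0]
```

Emit:
apply_moves --dp '[[-0.005,0,0.04],[-0.005,0,0.08],[-0.005,0,0.12],[-0.005,0,0.15],[-0.005,0,0.17],[-0.005,0,0.183],[-0.005,0,0.1895],[-0.005,0,0.1895],[-0.005,0,0.1895],[-0.005,0,0.1895],[-0.005,0,0.1895],[-0.005,0,0.1895]]' --rotation '[[0,-0.003,0.019],[0,-0.003,0.019],[0,-0.003,0.019],[0,-0.003,0.019],[0,-0.003,0.019],[0,-0.003,0.019],[0,-0.003,0.019],[0,-0.003,0.019],[0,-0.003,0.019],[0,-0.003,0.019],[0,-0.003,0.019],[0,-0.003,0.019]]' --jaw '[0.45,0.45,0.45,0.45,0.45,0.45,0.45,0.3,0.1,0.05,0.05,0.05]' --grip_force 50

```text
t: 27.72
ee_pos: [0.4909, -0.3706, 0.0323]
orientation: [-180.0, 0.3, 174.4]
ft_force: [-0.5, -0.3, 5.7]
gripper_width: 0.12
```

Emit:
apply_moves --dp '[[0,0,-0.02],[0,0,-0.05],[0,0,-0.09],[0,0,-0.13],[0,0,-0.17],[0,0,-0.19],[0,0,-0.19],[0,0,-0.19]]' --rotation '[[0,0,0],[0,0,0],[0,0,0],[0,0,0],[0,0,0],[0,0,0],[0,0,0],[0,0,0]]' --jaw '[0.05,0.05,0.05,0.05,0.05,0.05,0.05,0.05]'

```text
t: 28.72
ee_pos: [0.4891, -0.369, 0.2204]
orientation: [179.9, 0.1, 174.4]
ft_force: [-0.3, -1.0, -4.4]
gripper_width: 0.124
```

```bash
python3 - <<'E'
from h import *
st()
plan([.4765,.2195,.215],267.5)
c=snap("wrist","w21.png")
E
```

```text
{'t': 28.725, 'joint_pos': [10.128, 23.266, 30.937, 93.709, -12.894, 66.569, 128.574], 'ee_pos': [0.489, -0.369, 0.22], 'orientation': [179.927, 0.069, 174.41], 'ft_force': [-0.261, -0.98, -4.388], 'gripper_width': 0.124}
dp [0.0699, 0.5845, 0.0061] rot [0.0, 0.002, -1.6247] deg 93.1 | ee [0.4891, -0.369, 0.2204] [179.93, 0.07, 174.41] q [10.0, 23.0, 31.0, 94.0, -13.0, 67.0, 129.0]
```

View pics/w21.png

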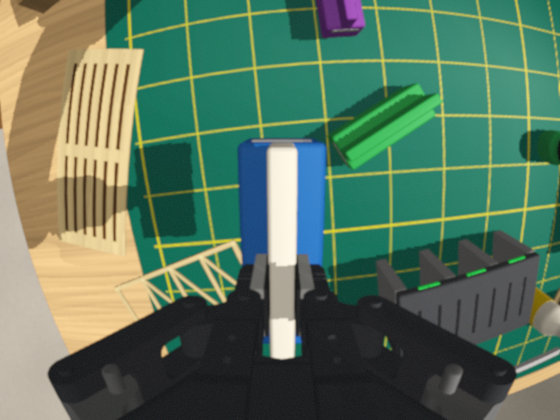

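Emit:
apply_moves --dp '[[0.006,0.05,0],[0.012,0.1,0],[0.018,0.15,0],[0.024,0.2,0],[0.03,0.25,0],[0.036,0.3,0],[0.042,0.35,0],[0.048,0.4,0],[0.054,0.45,0],[0.06,0.5,0],[0.065,0.545,0.003],[0.07,0.584,0.006]]' --rotation '[[0,0,-0.14],[0,0,-0.28],[0,0,-0.42],[0,0,-0.56],[0,0,-0.7],[0,0,-0.84],[0,0,-0.98],[0,0,-1.12],[0,0,-1.26],[0,0,-1.4],[0,0,-1.54],[0,0,-1.625]]' --jaw '[0.05,0.05,0.05,0.05,0.05,0.05,0.05,0.05,0.05,0.05,0.05,0.05]'

```text
t: 30.28
ee_pos: [0.4762, 0.2196, 0.214]
orientation: [-179.9, -0.1, -92.3]
ft_force: [0.3, -0.1, -4.1]
gripper_width: 0.124
```

```bash
python3 - <<'E'
from h import *
c=snap("scene","s22.png",(250,130,530,390),2.2)
c=snap("scene","s22.png",(250,130,530,390),2.2)
plan([.4765,.2195,.04],267.5)
c=snap("wrist","w22.png")
E
```

```text
dp [0.0038, -0.0015, 0.1735] rot [0.0002, 0.001, 0.0086] deg 0.5 | ee [0.4752, 0.2232, 0.2135] [179.99, 0.06, -92.0] q [-29.0, 13.0, -1.0, 105.0, 0.0, 62.0, 147.0]
```

View pics/w22.png

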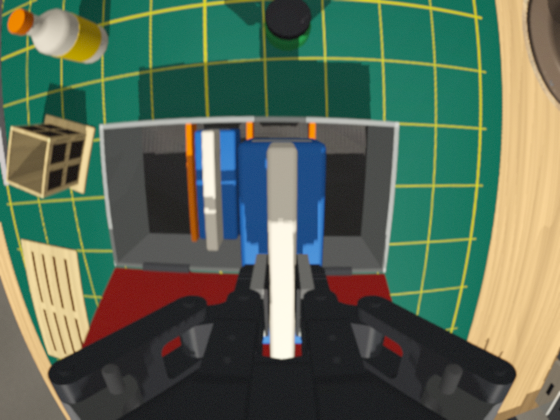

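Emit:
apply_moves --dp '[[0,0,0.03],[0,0,0.04],[0,0,0.04]]' --rotation '[[0,0,0],[0,0,0],[0,0,0]]' --jaw '[0.05,0.05,0.05]'

```text
t: 30.8
ee_pos: [0.4768, 0.2171, 0.1745]
orientation: [-179.9, -0.1, -92.6]
ft_force: [-0.4, 0.2, -4.4]
gripper_width: 0.128
```

```bash
python3 - <<'E'
from h import *
plan([.4765,.2195,.042],267.5)
E
```

```text
dp [-0.0026, 0.0006, 0.1325] rot [-0.001, -0.0016, -0.0012] deg 0.1 | ee [0.4768, 0.2171, 0.1745] [-179.94, -0.09, -92.57] q [-29.0, 15.0, -1.0, 107.0, 0.0, 57.0, 147.0]
```

Emit:
apply_moves --dp '[[-0.001,0,0.03],[-0.001,0,0.055],[-0.001,0,0.075],[-0.001,0,0.095],[-0.001,0,0.11],[-0.001,0,0.12],[-0.001,0,0.127],[-0.001,0,0.131],[-0.001,0,0.133],[-0.001,0,0.135],[-0.001,0,0.136]]' --rotation '[[0,0,0],[0,0,0],[0,0,0],[0,0,0],[0,0,0],[0,0,0],[0,0,0],[0,0,0],[0,0,0],[0,0,0],[0,0,0]]' --jaw '[0.05,0.05,0.05,0.05,0.05,0.05,0.05,0.05,0.05,0.05,0.05]'

```text
t: 32.17
ee_pos: [0.4778, 0.2192, 0.0394]
orientation: [-179.8, 0.0, -92.5]
ft_force: [-0.7, 0.3, -4.8]
gripper_width: 0.128
```

Emit:
apply_moves --dp '[[0,0,0.001],[0,0,0.002],[0,0,0.002]]' --rotation '[[0,0,0],[0,0,0],[0,0,0]]' --jaw '[0.05,0.05,0.05]'

```text
t: 32.55
ee_pos: [0.4783, 0.219, 0.0382]
orientation: [-179.8, 0.0, -92.5]
ft_force: [-1.6, -3.5, 5.4]
gripper_width: 0.125
```

Contact with the floor; release and rise.

Emit:
apply_moves --dp '[[0,0,0],[0,0,0],[0,0,0],[0,0,0],[0,0,-0.03],[0,0,-0.07],[0,0,-0.12],[0,0,-0.17],[0,0,-0.22],[0,0,-0.27],[0,0,-0.27],[0,0,-0.27]]' --rotation '[[0,0,0],[0,0,0],[0,0,0],[0,0,0],[0,0,0],[0,0,0],[0,0,0],[0,0,0],[0,0,0],[0,0,0],[0,0,0],[0,0,0]]' --jaw '[0.2,0.35,0.35,0.35,0.35,0.35,0.35,0.35,0.35,0.35,0.35,0.35]'

```text
t: 34.05
ee_pos: [0.4766, 0.219, 0.3067]
orientation: [-179.9, -0.0, -92.5]
ft_force: [0.1, -0.0, -0.6]
gripper_width: 0.351
```

```bash
python3 - <<'E'
from h import *
st()
c=snap("scene","s23.png");c=snap("wrist","w23.png")
plan([.5185,.365,.31],177.5)
E
```

```text
{'t': 34.05, 'joint_pos': [-29.351, 9.403, -0.802, 96.759, 0.238, 73.73, 147.298], 'ee_pos': [0.477, 0.219, 0.307], 'orientation': [-179.856, -0.023, -92.494], 'ft_force': [0.094, -0.01, -0.604], 'gripper_width': 0.351}
dp [-0.1479, -0.0359, -0.0044] rot [-0.0018, -0.0006, 1.571] deg 90.0 | ee [0.4762, 0.2188, 0.3058] [-179.96, -0.09, -92.49] q [-29.0, 9.0, -1.0, 97.0, 0.0, 74.0, 147.0]
```

View pics/w23.png

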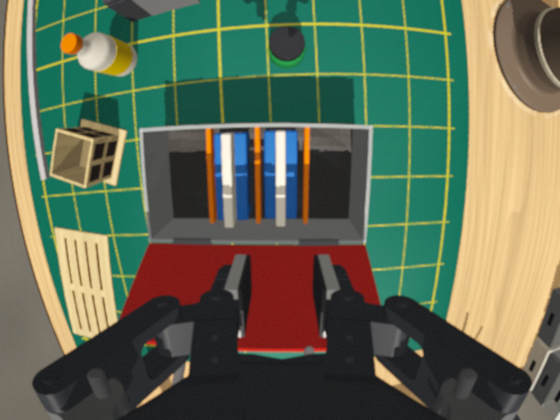

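View pics/s23.png

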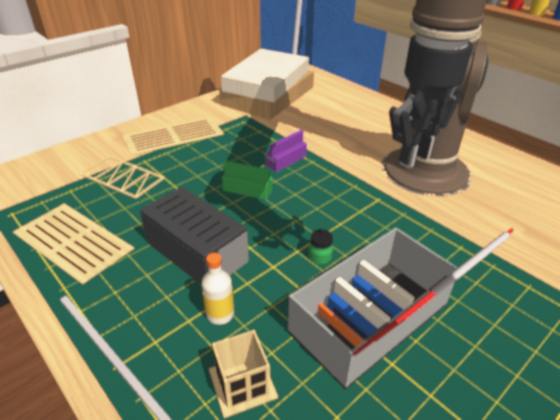

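Emit:
apply_moves --dp '[[0,0,-0.025],[-0.03,-0.008,-0.025],[-0.06,-0.016,-0.025],[-0.09,-0.024,-0.025],[-0.12,-0.032,-0.025],[-0.148,-0.036,-0.025],[-0.148,-0.036,-0.025],[-0.148,-0.036,-0.025],[-0.148,-0.036,-0.025],[-0.148,-0.036,-0.025],[-0.148,-0.036,-0.025],[-0.148,-0.036,-0.025]]' --rotation '[[0,0,0.16],[0,0,0.32],[0,0,0.48],[0,0,0.64],[0,0,0.8],[0,0,0.96],[0,0,1.12],[0,0,1.28],[0,0,1.44],[0,0,1.571],[0,0,1.571],[0,0,1.571]]' --jaw '[0.5,0.5,0.5,0.5,0.5,0.5,0.5,0.5,0.5,0.5,0.5,0.5]'

```text
t: 35.65
ee_pos: [0.519, 0.3654, 0.3315]
orientation: [-179.9, 0.1, 177.7]
ft_force: [0.2, -0.3, 0.3]
gripper_width: 0.501
```

```bash
python3 - <<'E'
from h import *
plan([.5175,.365,.241],177.5)
c=snap("wrist","w24.png");snap("top","t24.png")
E
```

```text
dp [0.0017, -0.0004, 0.0905] rot [-0.0012, 0.002, 0.0029] deg 0.2 | ee [0.519, 0.3654, 0.3315] [-179.93, 0.11, 177.66] q [-46.0, 20.0, 9.0, 80.0, -3.0, 80.0, 51.0]
```

View pics/w24.png

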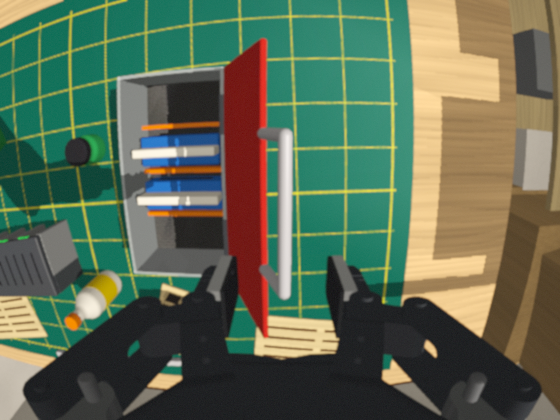

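View pics/t24.png

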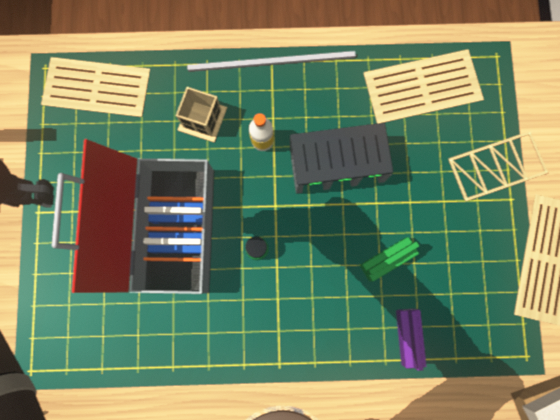

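Emit:
apply_moves --dp '[[0.0015,0,0.03],[0.0015,0,0.06],[0.0015,0,0.08],[0.0015,0,0.09],[0.0015,0,0.09],[0.0015,0,0.09],[0.0015,0,0.09],[0.0015,0,0.09],[0.0015,0,0.09],[0.0015,0,0.09]]' --rotation '[[0,0,0],[0,0,0],[0,0,0],[0,0,0],[0,0,0],[0,0,0],[0,0,0],[0,0,0],[0,0,0],[0,0,0]]' --jaw '[0.5,0.5,0.5,0.5,0.4,0.2,0,0,0,0]' --grip_force 30

```text
t: 37.0
ee_pos: [0.5186, 0.3663, 0.2434]
orientation: [179.9, 0.3, 177.5]
ft_force: [0.3, 2.5, 5.5]
gripper_width: 0.104
```

```bash
python3 - <<'E'
import numpy as np
def tab(t0,ts):
    f=lambda t:np.array([-.194*np.cos(t),-.194*np.sin(t)])
    print(t0,[[0]+(f(t)-f(t0)).round(4).tolist() for t in ts])
tab(1.95,np.arange(1.95-.065,1.16,-.065))
tab(1.17,np.arange(1.17-.055,.5,-.055))
tab(.51,np.arange(.47,-.001,-.0425))
E
```

```text
1.95 [[0, -0.0119, -0.0043], [0, -0.024, -0.0078], [0, -0.0363, -0.0105], [0, -0.0487, -0.0124], [0, -0.0613, -0.0135], [0, -0.0739, -0.0138], [0, -0.0865, -0.0132], [0, -0.099, -0.0119], [0, -0.1115, -0.0097], [0, -0.1237, -0.0067], [0, -0.1357, -0.0029], [0, -0.1475, 0.0016]]
1.17 [[0, -0.0097, 0.0044], [0, -0.0192, 0.0094], [0, -0.0283, 0.0149], [0, -0.0372, 0.0208], [0, -0.0457, 0.0273], [0, -0.0538, 0.0342], [0, -0.0615, 0.0415], [0, -0.0689, 0.0493], [0, -0.0758, 0.0574], [0, -0.0822, 0.0659], [0, -0.0882, 0.0748], [0, -0.0936, 0.0839]]
0.51 [[0, -0.0037, 0.0068], [0, -0.0072, 0.0143], [0, -0.0105, 0.0218], [0, -0.0134, 0.0296], [0, -0.016, 0.0374], [0, -0.0183, 0.0453], [0, -0.0202, 0.0533], [0, -0.0218, 0.0614], [0, -0.0231, 0.0696], [0, -0.0239, 0.0778], [0, -0.0245, 0.086], [0, -0.0247, 0.0942]]
```

Emit:
apply_moves --dp '[[0,-0.012,-0.004],[0,-0.024,-0.008],[0,-0.036,-0.0105],[0,-0.049,-0.0125],[0,-0.061,-0.0135],[0,-0.074,-0.014],[0,-0.0865,-0.013],[0,-0.099,-0.012],[0,-0.1115,-0.0095],[0,-0.124,-0.0065],[0,-0.136,-0.003],[0,-0.1475,0.0015]]' --rotation '[[0,0,0],[0,0,0],[0,0,0],[0,0,0],[0,0,0],[0,0,0],[0,0,0],[0,0,0],[0,0,0],[0,0,0],[0,0,0],[0,0,0]]' --jaw '[0,0,0,0,0,0,0,0,0,0,0,0]'

```text
t: 38.5
ee_pos: [0.5115, 0.2173, 0.2406]
orientation: [-180.0, 0.2, 177.5]
ft_force: [1.8, -1.6, 5.2]
gripper_width: 0.098
```

Emit:
apply_moves --dp '[[0,-0.0095,0.0045],[0,-0.019,0.0095],[0,-0.028,0.015],[0,-0.037,0.021],[0,-0.0455,0.0275],[0,-0.054,0.034],[0,-0.0615,0.0415],[0,-0.069,0.0495],[0,-0.076,0.0575],[0,-0.082,0.066],[0,-0.088,0.075],[0,-0.0935,0.084]]' --rotation '[[0,0,0],[0,0,0],[0,0,0],[0,0,0],[0,0,0],[0,0,0],[0,0,0],[0,0,0],[0,0,0],[0,0,0],[0,0,0],[0,0,0]]' --jaw '[0,0,0,0,0,0,0,0,0,0,0,0]'

```text
t: 40.0
ee_pos: [0.5073, 0.1245, 0.1561]
orientation: [-180.0, 0.1, 177.5]
ft_force: [-3.4, 0.5, -0.3]
gripper_width: 0.102
```

```bash
python3 - <<'E'
from h import *
st()
snap("scene","s25.png",(250,130,530,390),2.2)
E
```

```text
{'t': 40.0, 'joint_pos': [-30.101, 16.363, 13.358, 109.737, -4.534, 54.294, 72.876], 'ee_pos': [0.507, 0.124, 0.156], 'orientation': [-179.989, 0.122, 177.498], 'ft_force': [-3.414, 0.526, -0.343], 'gripper_width': 0.102}
```

View pics/s25.png

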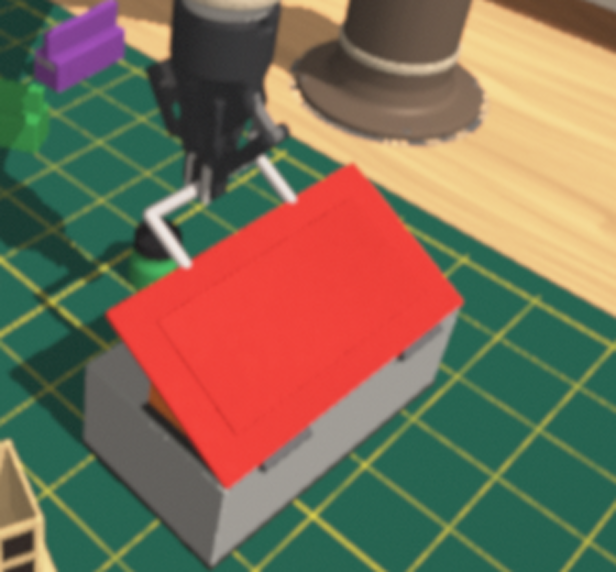

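Emit:
apply_moves --dp '[[0,-0.0035,0.007],[0,-0.007,0.0145],[0,-0.0105,0.022],[0,-0.0135,0.0295],[0,-0.016,0.0375],[0,-0.018,0.0455],[0,-0.02,0.0535],[0,-0.022,0.0615],[0,-0.023,0.0695],[0,-0.024,0.0775],[0,-0.0245,0.084],[0,-0.0245,0.089]]' --rotation '[[0,0,0],[0,0,0],[0,0,0],[0,0,0],[0,0,0],[0,0,0],[0,0,0],[0,0,0],[0,0,0],[0,0,0],[0,0,0],[0,0,0]]' --jaw '[0,0,0,0,0,0,0,0,0,0,0,0]'

```text
t: 41.55
ee_pos: [0.5066, 0.1012, 0.0673]
orientation: [180.0, 0.1, 177.5]
ft_force: [-6.0, 2.5, 0.8]
gripper_width: 0.098
```

Slowly down the last few millimetres until the force rises.

Emit:
apply_moves --dp '[[0,0,0.0015],[0,0,0.003],[0,0,0.0045],[0,0,0.006],[0,0,0.0075],[0,0,0.0075]]' --rotation '[[0,0,0],[0,0,0],[0,0,0],[0,0,0],[0,0,0],[0,0,0]]' --jaw '[0,0,0,0,0,0]'

```text
t: 42.3
ee_pos: [0.5067, 0.1012, 0.0603]
orientation: [180.0, 0.1, 177.5]
ft_force: [-6.2, 2.5, 3.0]
gripper_width: 0.098
```

```bash
python3 - <<'E'
from h import *
st()
snap("scene","s26.png",(250,130,530,390),2.2)
E
```

```text
{'t': 42.3, 'joint_pos': [-26.472, 23.452, 12.312, 115.409, -7.33, 41.7, 77.865], 'ee_pos': [0.507, 0.101, 0.06], 'orientation': [179.952, 0.147, 177.542], 'ft_force': [-6.204, 2.52, 2.975], 'gripper_width': 0.098}
```

View pics/s26.png

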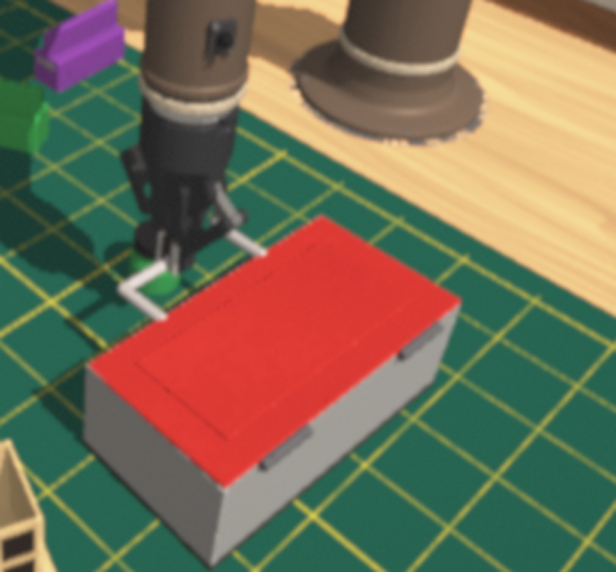

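Emit:
apply_moves --dp '[[0,0,0.001],[0,0,0.002],[0,0,0.003],[0,0,0.003]]' --rotation '[[0,0,0],[0,0,0],[0,0,0],[0,0,0]]' --jaw '[0,0,0,0]'

```text
t: 42.85
ee_pos: [0.5067, 0.1013, 0.0575]
orientation: [179.9, 0.2, 177.5]
ft_force: [-7.0, 2.8, 5.7]
gripper_width: 0.097
```

Emit:
apply_moves --dp '[[0,0,0.001],[0,0,0.002],[0,0,0.003],[0,0,0.004],[0,0,0.004]]' --rotation '[[0,0,0],[0,0,0],[0,0,0],[0,0,0],[0,0,0]]' --jaw '[0,0,0,0,0]'

```text
t: 43.48
ee_pos: [0.5067, 0.1015, 0.0536]
orientation: [179.9, 0.2, 177.6]
ft_force: [-7.6, 2.9, 7.4]
gripper_width: 0.102
```

```bash
python3 - <<'E'
from h import *
st()
c=snap("scene","s27.png",(280,200,480,360),4)
snap("wrist","w27.png",(180,100,480,345),2.4)
E
```

```text
{'t': 43.475, 'joint_pos': [-26.324, 24.054, 12.135, 115.665, -7.56, 40.84, 78.056], 'ee_pos': [0.507, 0.101, 0.054], 'orientation': [179.93, 0.152, 177.552], 'ft_force': [-7.632, 2.88, 7.407], 'gripper_width': 0.102}
```

View pics/s27.png

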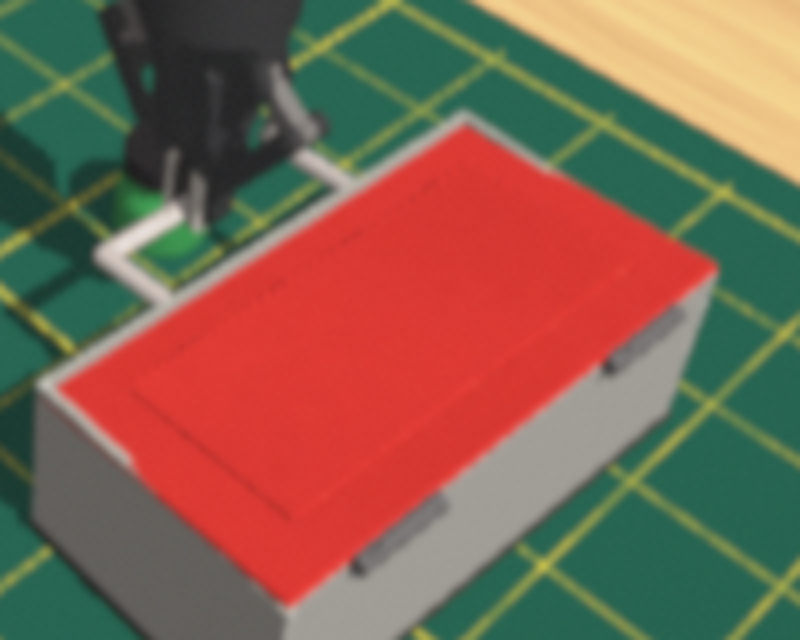

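View pics/w27.png

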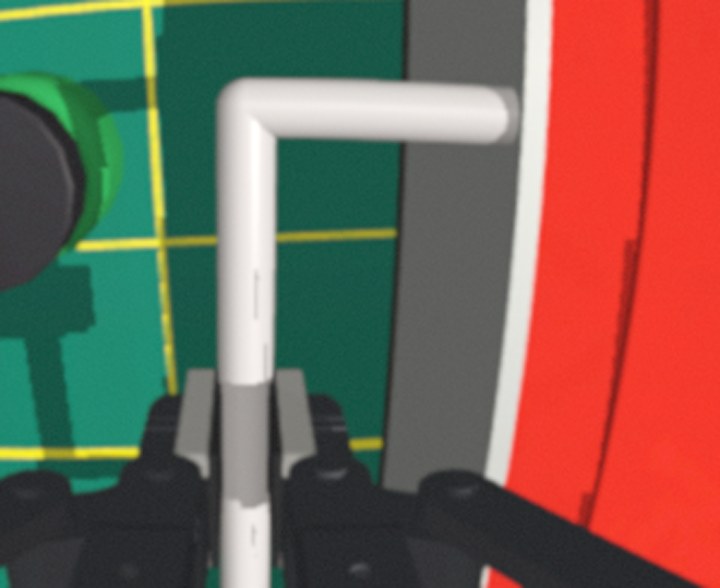

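Emit:
apply_moves --dp '[[0,0,-0.002],[0,0,-0.004],[0,0,-0.006],[0,0,-0.0065],[0,0,-0.0065]]' --rotation '[[0,0,0],[0,0,0],[0,0,0],[0,0,0],[0,0,0]]' --jaw '[0,0,0,0,0]'

```text
t: 44.2
ee_pos: [0.5067, 0.1012, 0.0599]
orientation: [180.0, 0.2, 177.5]
ft_force: [-7.1, 2.8, 3.8]
gripper_width: 0.098
```

```bash
python3 - <<'E'
from h import *
st()
c=snap("scene","s28.png",(280,200,480,360),4)
E
```

```text
{'t': 44.2, 'joint_pos': [-26.463, 23.485, 12.306, 115.43, -7.339, 41.641, 77.878], 'ee_pos': [0.507, 0.101, 0.06], 'orientation': [179.955, 0.154, 177.542], 'ft_force': [-7.147, 2.781, 3.823], 'gripper_width': 0.098}
```

View pics/s28.png

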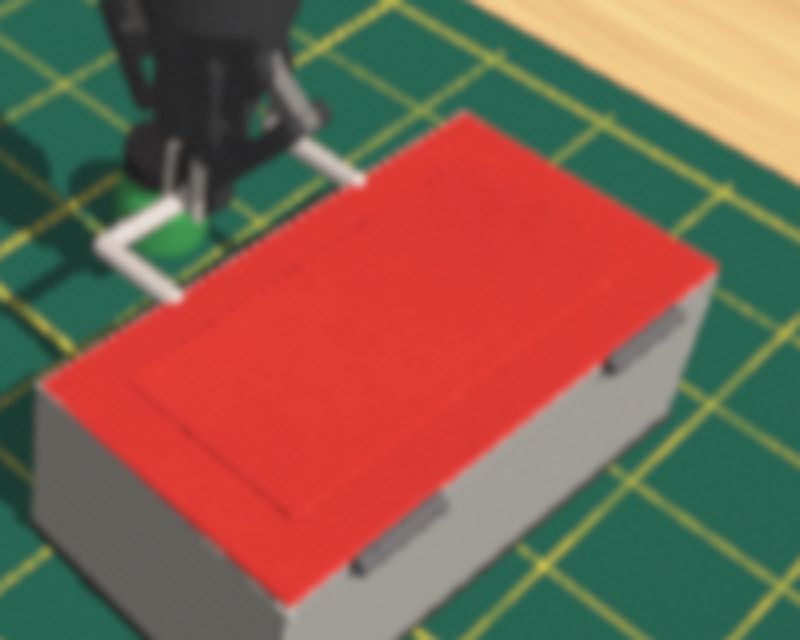

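Emit:
apply_moves --dp '[[0,0,0],[0,0,0],[0,0,0],[0,0,0],[0,0,-0.02],[0,0,-0.05],[0,0,-0.1],[0,0,-0.15],[0,0,-0.2],[0,0,-0.2]]' --rotation '[[0,0,0],[0,0,0],[0,0,0],[0,0,0],[0,0,0],[0,0,0],[0,0,0],[0,0,0],[0,0,0],[0,0,0]]' --jaw '[0.2,0.4,0.5,0.5,0.5,0.5,0.5,0.5,0.5,0.5]'

```text
t: 45.5
ee_pos: [0.5087, 0.1007, 0.264]
orientation: [179.8, 0.6, 177.5]
ft_force: [-0.2, -0.8, -0.5]
gripper_width: 0.499
```

```bash
python3 - <<'E'
from h import *
st()
c=snap("scene","s29.png")
snap("wrist","w29.png")
E
```

```text
{'t': 45.5, 'joint_pos': [-29.423, 9.64, 14.878, 102.649, -2.651, 67.435, 73.723], 'ee_pos': [0.509, 0.101, 0.264], 'orientation': [179.833, 0.592, 177.477], 'ft_force': [-0.171, -0.833, -0.451], 'gripper_width': 0.499}
```

View pics/s29.png

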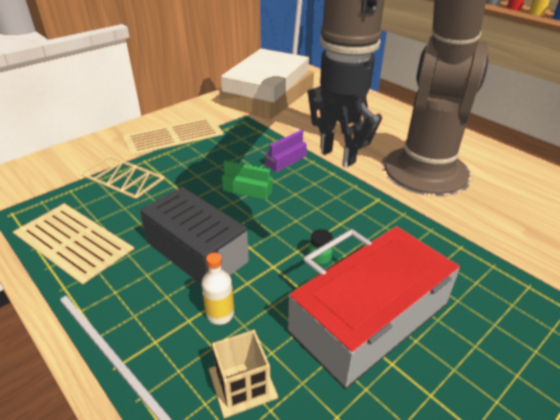

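View pics/w29.png

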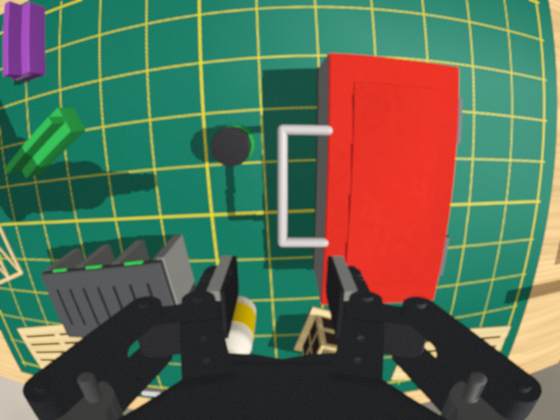

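```bash
python3 - <<'E'
from h import *
a=cv2.imread('pics/scene0.png').astype(int);c=snap("scene","s30.png");b=c["color"][:,:,::-1].astype(int)
d=np.abs(a-b).max(2)
for n,(x0,y0,x1,y1) in dict(lid=(285,225,465,380),glue=(200,250,236,325),tower=(208,330,278,412),jar=(308,228,334,266)).items(): print(n,(d[y0:y1,x0:x1]>60).mean().round(4))
st();print(order.close_job())
E
```

```text
lid 0.0035
glue 0.0
tower 0.0
jar 0.0
{'t': 45.65, 'joint_pos': [-29.414, 9.906, 14.838, 103.01, -2.674, 67.329, 73.736], 'ee_pos': [0.506, 0.1, 0.259], 'orientation': [-179.975, 0.114, 177.497], 'ft_force': [-0.794, 0.802, -0.377], 'gripper_width': 0.5}
the job is handed in; nothing more can be done
None
```

The job is done and handed in at about 46 s. The lid was swung back until it stayed open by itself. Both packs present, one in the dock's left bay and the loose one on the mat, now stand upright and flat in the two middle cells of the box. The lid was then lowered in the gripper and let go once shut.

**Last checks:** In the final scene picture the shut lid matches the start picture closely (0.35 % of its pixels differ). The glue, tower and paint jar show no difference. The camera pictures show the dock's three bays empty, and the gripper was clear of everything when I handed in.

**What went wrong or disagreed:**
- **Fingertip height:** the real fingertips sat about 25 mm higher than the stated TCP. The first grip on the lid bar closed on nothing, so I used the corrected height from then on.
- **Lid pressed too far:** when seating the lid I pushed about 7 mm past shut, at about 11 N on the wrist. The lid edge dipped below the rim. I eased it back flush before letting go, and the pictures show it level.

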